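Index the gem vials to the loading mark

TASK

The white-capped vial has been filled: first press its flip cap fully shut, before the slide moves, so no stones jump out. Then crank the handwheel round, post by post, until the blue-capped vial stands in line with the red mark (not the black one), and only then flip its blue cap wide open, ready for loading. Leave the green cap shut and the jar, tray and loupe where they are.

Things in the scene. Friction and masses are not known exactly. Their poses are not given: they have to be found in the camera images.
- indexer: Vial indexer, fixed to the bench: grey bed 94 x 270 mm, 30 mm high, with a sliding dark steel carriage, and at its -y end a blue gearbox (34 mm high) with a flat steel handwheel on a vertical axis. Origin at the centre of the bed's underside, on the bench; x points away from the robot at yaw 0, y along the slide, away from the handwheel.
- hub (a point): Point on the handwheel's vertical axis (0, -238 mm in the indexer's frame) at the height of the wheel's upper face, 50 mm above the bench. The wheel is a solid disc of radius 66 mm with three upright black posts (diameter 15 mm, tops 86 mm above the bench) on a circle of radius 54 mm, 120 degrees apart.
- bridge (a point): Middle of the blue bearing bridge's top, 98 mm above the bench, at (0, -194 mm) in the indexer's frame. The bridge, 16 mm wide along x, 8 mm thick, runs along y from the wheel's centre to a blue column (32 x 20 mm, at y = -148 mm). The wheel's posts pass under it; fingers cannot.
- post0 (a point): Top centre of the first black post of the handwheel, 36 mm above the wheel's face; from the wheel's centre it lies towards the indexer's +x when joint wheel is 0.
- post1 (a point): Top centre of the second post, 120 degrees anticlockwise (from above) of the first.
- post2 (a point): Top centre of the third post, 240 degrees anticlockwise of the first.
- wheel (a joint): Handwheel angle in rad, anticlockwise from above positive, stops at -9.1 and 9.1. It drives the carriage by a self-locking screw: 5.73 mm along the indexer's +y per rad (36 mm a turn). It stays where it is left; turning it takes about 4 N at a post.
- carriage (a joint): Position of the dark steel carriage (56 x 160 mm, top 72 mm above the bench) along the indexer's y, in m, 0 at the bed's centre. It holds three clear vials 52 mm apart in a row along y: green-capped (nearest the wheel), blue-capped in the middle, white-capped farthest from the wheel.
- white_mouth (a point): Centre of the mouth of the white-capped vial, at the underside of its shut cap, 93 mm above the bench.
- blue_mouth (a point): Centre of the mouth of the blue-capped vial, 93 mm above the bench. This is the point to bring in line with the red mark.
- green_mouth (a point): Centre of the mouth of the green-capped vial, 93 mm above the bench.
- white_cap (a joint): Hinge angle of the white cap in rad: 0 shut, 1.57 upright, 2.1 fully back. All caps are alike: disc of 25 mm diameter, 6 mm thick; hinge axis along y, 14 mm behind the mouth's centre (indexer's +x side), 93 mm above the bench. The front edge goes up and over to +x as it opens. The hinge is stiff: the cap stays where it is left.
- blue_cap (a joint): Hinge angle of the blue cap in rad, 0 shut; as the white one. It opens when its front edge or lug is lifted along the hinge's arc; a plain level push on the lug of a shut cap jams it.
- green_cap (a joint): Hinge angle of the green cap in rad, 0 shut; as the white one.
- white_lug (a point): Top of the thumb lug of the white cap: an upright tab at the cap's front edge, 6 mm along x, 14 mm along y, rising 18 mm above the cap's top; shut, its top is 117 mm above the bench and 9.5 mm in front (-x) of the mouth's centre.
- blue_lug (a point): Top of the thumb lug of the blue cap, same shape.
- green_lug (a point): Top of the thumb lug of the green cap, same shape.
- red_mark: Red mark: a pair of upright red pointers 6 mm wide, 72 mm high, one at each side of the bed (50 mm in front of and behind its centre line), their tips pointing at the carriage. Origin on the bench at the centre line between them; its axes are parallel to the indexer's.
- black_mark: Black mark: the same pair in black, at another place along the bed; not to be used.
- jar: Bystander: a small closed jar of polish, 52 mm in diameter, 50 mm high, origin at its underside.
- tray: Bystander: a black gem tray 75 x 100 x 18 mm, origin at its underside.
- loupe: Bystander: a folding loupe, 60 mm long, 14 mm high, origin under its lens.
Things that resemble listed ones, but are neither listed nor needed, are in the scene too. Of the things that look like the red_mark, take the one that is nearest to the robot's base at the start.

How it is judged:
By the outcome, as a careful person would: the job done as asked, in the order asked, and still so for the second after the job is handed in, with the robot touching nothing.
It also fails if it takes over 72 s, if anything falls off the work surface, if the arm or the gripper's body presses on something with over 40 N, if the wrist force passes 120 N, or if a joint passes its speed limit or range.

ROBOT

A 6-joint arm with a two-finger parallel gripper is mounted at the origin on the work surface. World frame = base frame: x ahead of the robot, y to its left, z up, the work surface at z = 0. Lengths are in m, angles in rad, forces in N, time in s.
With the tool pointing down it reaches from about 0.375 to 0.9 m from the base axis. Payload 3.1 kg.
Tool frame: the origin (TCP) lies at the very end of the fingers, on their centre line; the grasp point (between the pads) lies 19 mm behind it; z points along the fingers, y is the direction in which the jaws open and shut (so a half turn about z gives the same grasp; the last joint's range is limited). The gripper opens to 87 mm and grips with 3 to 60 N. Pads are 19 mm wide; open, the fingers measure 117 mm over their backs; the gripper's body (75 mm by 190 mm) begins 51 mm behind the grasp point.
Start: joints at [0.976, 0.527, 1.433, -0, 1.181, -0.178], TCP at [0.253, 0.571, 0.223] pointing down, gripper open.
Joint ranges: [-3.08, 3.08], [-0.75, 2.2], [0.22, 2.44], [-1.43, 4.57], [0, 2.65], [-2.85, 2.85]. Speed limits (rad/s): [2.79, 2.79, 3.14, 3.14, 3.14, 3.14].

INTERFACE

Orientations are given as a unit quaternion [x, y, z, w].
In Python, from rig import robot gives the robot as it stands. The module is installed in compiled form; this text tells all that it offers.
- The arm moves only by the tool send_rows, never from a script. Its argument "deltas" is a list of rows, each an object of numbers: "tx", "ty", "tz": the shift along the tool's x, y, z in cm; "rx", "ry", "rz": the turn, a rotation vector about the tool's x, y, z in rad. A call has 1 to 5 rows; each row is the pose to reach, as a shift and turn from the pose commanded when the call began, along the tool's axes at that moment; what a row does not reach only later rows make up. A row lasts 1/12 s, in which the tool goes at most 41.7 mm and 7.16 degrees, less where a joint would pass 70% of its speed; a pose out of reach is approached as far as the arm can. A call with a gripper value outside its range is refused whole. "claw" is the finger opening in cm, from 0 to 8.7, set as the call begins (left out, the last holds). The fingers move at their own pace and stop on an object; "squeeze" is the grip in N (left out, the last holds). Time passes only in rows, so rows that repeat a pose let the fingers close. It gives the time, the measured TCP pose, the force and the opening at its end, in the units of the state.
- robot.get_obs(): the state, without advancing time (a new reading comes with each control period).
- robot.camera(name): name is "scene" or "top"; returns a dict with "color" (384x512x3 uint8, red, green, blue), "z_map" (384x512 float32, m along the optical axis (not along the pixel's ray), 0 where there is no reading), "intrinsics" (3x3 intrinsics, pixels), "R" (3x3) and "t" (3): a world point X has camera coordinates R X + t. Camera axes: x right, y down, z forward; pixel columns grow to the right and rows downward; lengths in m; the calibration is good to about 2 mm. A picture is of the moment at which its call begins.
- robot.hand_in(): hands the job in, once; it reports no verdict.
Trained networks look in the newest picture that a camera, given by its name, has taken for a name from the list of things; names that differ only in an ending like _2 or _b are one class to them, and where a whole thing is asked for, a point or a joint stands for the part that bears it (a point fixed in the world has none). Each returns a list of dicts, best first, with "p" (0 to 1); they miss things now and then, are a little off and sometimes report something else, mostly with a low value. They report only what shows in the picture. A call takes as long as a camera call. They do not tell look-alikes from the thing itself.
- robot.outline_of(label, camera): "pixels" (384x512 bool, what is visible of it) and "xy" ([column, row] in pixels, amid what is visible of it).
- robot.tip_of(label, camera): "xy" ([column, row] in pixels: a listed point, or the origin of a listed thing).
The state is a dict: "time": time; "q": joint angles; "joint_velocities": joint speeds; "joint_torque": joint torques, N m; "position": TCP position; "tool_rot": TCP orientation; "ft_force": force on the tool from outside, world axes, zero at the start; "moment": the same for the moment, N m; "grip_width": finger opening in m.
Only numpy, scipy, OpenCV 4.12 (cv2) and the standard library are available. Lean on these libraries where they do the work, as an engineer would, in place of code of your own. Each camera call takes 0.05 s, during which the arm holds its last target.

## Working session

There is one attempt and no reset: what is moved stays moved. The work goes in short steps, Python scripts to look and compute and a tool call to move; the robot and the scene stay as the last step left them, time stands still between calls to the robot, and variables do not carry over. Pictures are saved under pics/ and viewed, and the job is handed in when it is done.

Besides the shell and the picture viewer there is one more tool, called after "Emit:" by a JSON object that holds its "op" and its "data", one argument or row to a line. send_rows: Moves the arm, as the interface text tells. Its arguments: {"type":"object","properties":{"deltas":{"type":"array","items":{"type":"object","properties":{"tx":{"type":"number"},"ty":{"type":"number"},"tz":{"type":"number"},"rx":{"type":"number"},"ry":{"type":"number"},"rz":{"type":"number"}}}},"claw":{"type":"number"},"squeeze":{"type":"number"}},"required":["deltas"]}

```bash
mkdir -p pics; ls
cat > h.py <<'E'
import numpy as np, cv2
from rig import robot
from scipy.spatial.transform import Rotation as Rn
def shot(name):
    return robot.camera(name)
def save(img,fn,scale=1.5):
    cv2.imwrite('pics/'+fn,cv2.resize(img[:,:,::-1],None,fx=scale,fy=scale,interpolation=cv2.INTER_CUBIC))
def ray(c,xy):
    K=np.array(c['intrinsics']);R=np.array(c['R']);t=np.array(c['t'])
    d=R.T@np.linalg.inv(K)@np.array([xy[0],xy[1],1.]); o=-R.T@t
    return o,d
def atz(c,xy,z):
    o,d=ray(c,xy); return o+d*(z-o[2])/d[2]
def bydepth(c,xy):
    o,d=ray(c,xy); z=c['z_map'][int(round(xy[1])),int(round(xy[0]))]; return o+d*z
def proj(c,X):
    p=np.array(c['R'])@np.array(X)+np.array(c['t']); p=np.array(c['intrinsics'])@p; return p[:2]/p[2]
E
cat > a.py <<'E'
from h import *
H={'white_mouth':.093,'blue_mouth':.093,'green_mouth':.093,'white_lug':.117,'blue_lug':.117,'green_lug':.117,'post0':.086,'post1':.086,'post2':.086,'hub':.05,'bridge':.098,'indexer':0,'red_mark':0,'black_mark':0,'jar':0,'tray':0,'loupe':0}
print(robot.get_obs())
for n in ['top','scene']:
    c=shot(n); save(c['color'],n+'0.png'); np.savez(n+'0.npz',**c)
    for l,z in H.items():
        for r in robot.tip_of(l,n)[:3]:
            print(n,l,round(r['p'],2),np.round(r['xy'],1),np.round(atz(c,r['xy'],z),4))
E
python3 a.py
```

```text
pics
{'time': 0.0, 'q': array([ 9.75491007e-01,  5.28453508e-01,  1.43393624e+00, -8.38322921e-06,
        1.18140421e+00, -1.78501214e-01]), 'joint_velocities': array([-1.83636170e-04,  9.48945053e-05,  2.97034092e-04, -5.34594435e-04,
        1.56879353e-03,  2.31342087e-04]), 'joint_torque': array([ 1.47881568e-03, -4.40036631e+01, -1.76594245e+01,  6.31992845e-02,
        5.81065868e-02, -1.71415581e-04]), 'position': array([0.25257107, 0.57086784, 0.22156863]), 'tool_rot': array([ 2.06895107e-01,  9.78362511e-01, -1.02075946e-03, -4.11712297e-04]), 'ft_force': array([-0.44436688,  0.41545234, -0.9596569 ]), 'moment': array([ 0.00374197, -0.00187156,  0.01657065]), 'grip_width': 0.08700459479731344}
top white_mouth 0.98 [225.1 203.3] [0.5544 0.1801 0.093 ]
top blue_mouth 0.79 [246.5 209.9] [0.5373 0.1267 0.093 ]
top blue_mouth 0.37 [216.3 151.9] [0.6848 0.2019 0.093 ]
top green_mouth 0.92 [266.3 212.5] [0.5304 0.0773 0.093 ]
top blue_lug 0.66 [251.5 211. ] [0.5332 0.114  0.117 ]
top green_lug 0.63 [266.1 210.9] [0.5331 0.0783 0.117 ]
top post0 0.81 [357.3 239.2] [ 0.4619 -0.1497 
[... 1710 characters left out ...]
52.9 127.2] [ 0.4622 -0.1535  0.086 ]
scene post1 0.69 [223.2 142.7] [ 0.5574 -0.1264  0.086 ]
scene post2 0.81 [265.4 147.7] [ 0.4802 -0.0577  0.086 ]
scene post2 0.74 [252.9 127.2] [ 0.4622 -0.1535  0.086 ]
scene post2 0.69 [223.2 142.7] [ 0.5574 -0.1264  0.086 ]
scene hub 0.71 [256.7 127.7] [ 0.4271 -0.199   0.05  ]
scene hub 0.67 [245.8 150.3] [ 0.5017 -0.1185  0.05  ]
scene bridge 0.8 [251.4 146.7] [ 0.5151 -0.0617  0.098 ]
scene indexer 0.87 [278.5 228.9] [0.5463 0.1164 0.    ]
scene jar 0.76 [229.4 291.7] [0.7111 0.2147 0.    ]
scene tray 0.56 [205.7 217.4] [0.6684 0.0059 0.    ]
scene loupe 0.5 [290.6 188.2] [0.4501 0.0113 0.    ]
scene loupe 0.49 [332.5 214.4] [0.4181 0.1357 0.    ]
```

Run:
```python
import numpy as np,cv2
for n,b in [('top',(190,140,390,280)),('scene',(170,90,370,330))]:
    c=np.load(n+'0.npz'); im=c['color'][b[1]:b[3],b[0]:b[2]]
    s=4 if n=='top' else 2.5
    cv2.imwrite(f'pics/{n}0c.png',cv2.resize(im[:,:,::-1],None,fx=s,fy=s,interpolation=cv2.INTER_CUBIC))
    print(c['intrinsics'],-c['R'].T@c['t'])
```

```text
[[488.27623939   0.         255.68581831]
 [  0.         488.27623939 191.06698634]
 [  0.           0.           1.        ]] [0.46993065 0.10546614 1.3127807 ]
[[441.40809567   0.         256.87287034]
 [  0.         441.40809567 188.82810736]
 [  0.           0.           1.        ]] [0.90545398 0.69677619 0.66643293]
```

View pics/top0c.png

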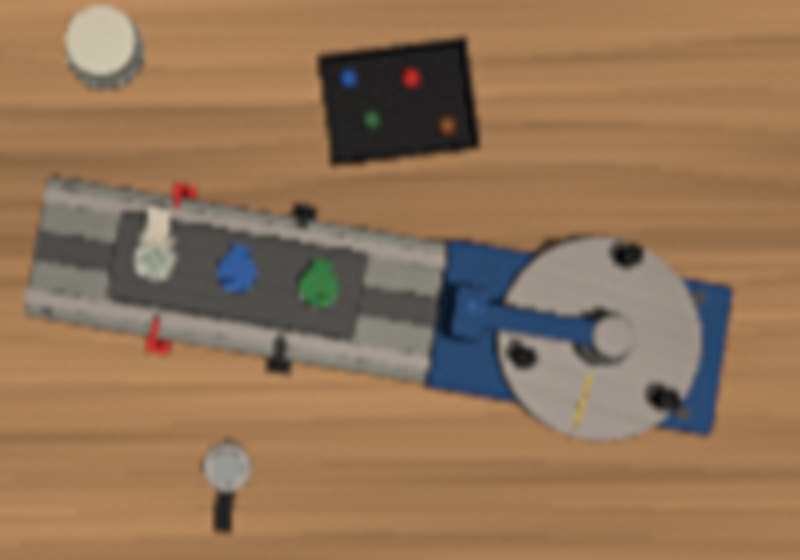

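View pics/scene0c.png

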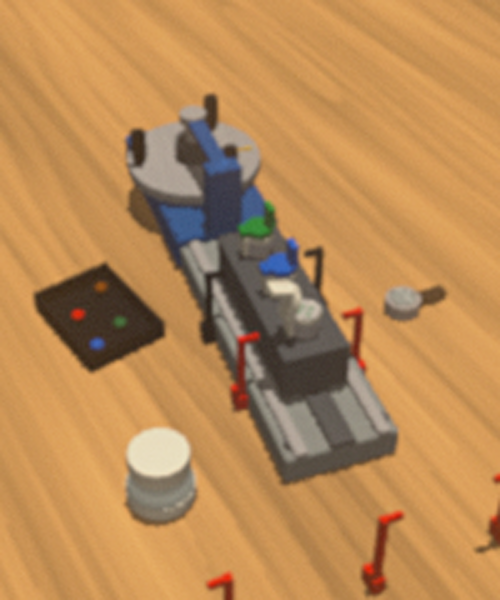

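View pics/scene0.png

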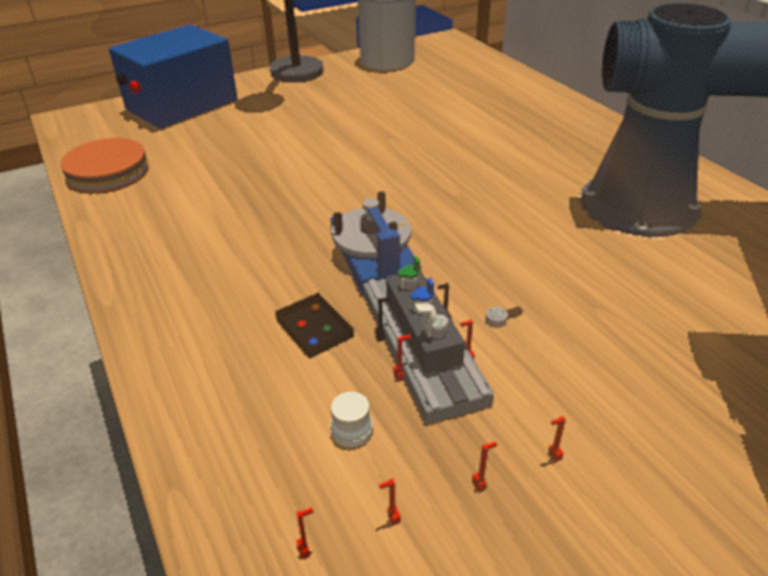

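The bench has the red pair on the bed, at scene px (400,355) and (468,335) in the 1.5x picture. Two loose look-alike pairs stand further out, at (555,440)/(483,465) and (390,500)/(303,530). Next I'll measure their distances and the geometry.

```bash
cat > b.py <<'E'
from h import *
t=dict(np.load('top0.npz')); s=dict(np.load('scene0.npz'))
def cloud(c):
    K=c['intrinsics'];R=c['R'];tt=c['t'];h,w=c['z_map'].shape
    u,v=np.meshgrid(np.arange(w),np.arange(h)); z=c['z_map']
    P=np.stack([(u-K[0,2])/K[0,0]*z,(v-K[1,2])/K[1,1]*z,z],-1).reshape(-1,3)
    W=(P-tt)@R; return W.reshape(h,w,3)
if __name__=='__main__':
    for nm,c in(('top',t),('scene',s)):
        W=cloud(c); hsv=cv2.cvtColor(c['color'],cv2.COLOR_RGB2HSV); ok=c['z_map']>0
        print(nm,'table z',np.median(W[300:310,100:120,2]))
        red=((hsv[...,0]<6)|(hsv[...,0]>174))&(hsv[...,1]>150)&(hsv[...,2]>70)&ok
        n,l,st,ce=cv2.connectedComponentsWithStats(red.astype(np.uint8),connectivity=8)
        for i in range(1,n):
            if st[i,4]>5:
                p=W[l==i]; print('red',np.round(ce[i],1),st[i,4],np.round(np.median(p,0),3),'zmax',np.round(p[:,2].max(),3),'dist',np.round(np.hypot(*np.median(p,0)[:2]),3))
        # bed top points
        if nm=='top':
            roi=(W[...,0]>.4)&(W[...,0]<.65)&ok
            m=roi&(W[...,2]>.022)&(W[...,2]<.038)&(W[...,1]>0)&(W[...,1]<.3)&(hsv[...,1]<70)
            p=W[m][:,:2]; print('bed rect',cv2.minAreaRect((p*1000).astype(np.float32)))
            m=roi&(W[...,2]>.064)&(W[...,2]<.08)&(W[...,1]>0.02)&(W[...,1]<.26)&(hsv[...,1]<90)
            m=cv2.morphologyEx(m.astype(np.uint8),cv2.MORPH_OPEN,np.ones((3,3)))>0
            p=W[m][:,:2]; print('carr rect',cv2.minAreaRect((p*1000).astype(np.float32)))
            m=roi&(W[...,2]>.044)&(W[...,2]<.056)&(W[...,1]<-.02)&(W[...,1]>-.2)&(hsv[...,1]<70)
            p=W[m][:,:2]; print('wheel circ',cv2.minEnclosingCircle((p*1000).astype(np.float32)))
            m=roi&(W[...,2]>.078)&(W[...,2]<.094)&(W[...,1]<-.0)&(W[...,1]>-.2)&(hsv[...,2]<80)
            n,l,st,ce=cv2.connectedComponentsWithStats(m.astype(np.uint8))
            for i in range(1,n):
                if st[i,4]>3: print('post',ce[i],st[i,4],W[l==i].mean(0))
E
python3 b.py
```

```text
top table z 5.1264570328092854e-05
red [169.1 107.5] 14 [0.808 0.327 0.07 ] zmax 0.077 dist 0.872
red [173.7 110.8] 12 [0.811 0.323 0.016] zmax 0.038 dist 0.873
red [164. 142.] 8 [0.715 0.339 0.07 ] zmax 0.073 dist 0.791
red [167.8 148.2] 21 [0.709 0.337 0.014] zmax 0.05 dist 0.785
red [292.1 159.1] 22 [0.677 0.004 0.009] zmax 0.017 dist 0.677
red [161.6 187.5] 30 [0.601 0.349 0.044] zmax 0.075 dist 0.695
red [235.5 187.6] 19 [0.6   0.156 0.043] zmax 0.074 dist 0.62
red [157.1 224.8] 27 [0.503 0.359 0.047] zmax 0.077 dist 0.618
red [228.6 225.1] 19 [0.501 0.174 0.056] zmax 0.074 dist 0.53
bed rect ((564.562744140625, 120.69379425048828), (265.2677307128906, 140.99388122558594), 80.88702392578125)
carr rect ((541.255615234375, 121.54959869384766), (159.71768188476562, 56.05356979370117), 80.07593536376953)
wheel circ ((499.3595275878906, -111.90214538574219), 65.99280548095703)
post [347.12 203.48] 25 [ 0.55162702 -0.12675993  0.08544984]
post [303.25 213.5 ] 4 [ 0.52733745 -0.01565485  0.08668133]
post [302.2 220. ] 5 [ 0.51111958 -0.01290421  0.08479626]
post [320.54166667 228.95833
[... 335 characters left out ...]
ist 0.536
red [266.8 237.5] 99 [0.601 0.159 0.036] zmax 0.072 dist 0.622
red [313.7 234.7] 9 [0.498 0.178 0.013] zmax 0.021 dist 0.529
red [372.2 279.9] 12 [0.508 0.362 0.071] zmax 0.073 dist 0.624
red [325.4 297. ] 19 [0.599 0.352 0.071] zmax 0.073 dist 0.695
red [372.3 300.9] 12 [0.501 0.367 0.013] zmax 0.014 dist 0.621
red [317.3 317.3] 11 [0.607 0.347 0.013] zmax 0.015 dist 0.699
red [257.7 322.1] 19 [0.718 0.34  0.07 ] zmax 0.072 dist 0.794
red [320.5 322.4] 8 [0.607 0.358 0.013] zmax 0.016 dist 0.705
red [263.2 342.4] 26 [0.712 0.345 0.014] zmax 0.026 dist 0.791
red [202.2 341.7] 29 [0.808 0.329 0.07 ] zmax 0.073 dist 0.873
red [201.6 362.9] 64 [0.814 0.33  0.014] zmax 0.059 dist 0.879
```

```bash
cat > c.py <<'E'
from b import *
yaw=np.deg2rad(-10.1); ux=np.array([np.cos(yaw),np.sin(yaw)]); uy=np.array([-np.sin(yaw),np.cos(yaw)]); hub=np.array([.4994,-.1119]); org=hub+.238*uy
def loc(W):
    d=W[...,:2]-org; return np.stack([d@ux,d@uy,W[...,2]],-1)
def wor(x,y): return org+x*ux+y*uy
if __name__=='__main__':
    print('org',org)
    for nm,c in(('top',t),('scene',s)):
        L=loc(cloud(c))*1000; ok=c['z_map']>0
        hsv=cv2.cvtColor(c['color'],cv2.COLOR_RGB2HSV)
        box=(abs(L[...,0])<40)&(abs(L[...,1])<100)
        for n,lo,hi in(('blue',100,130),('green',45,85)):
            m=ok&box&(hsv[...,0]>lo)&(hsv[...,0]<hi)&(hsv[...,1]>130)&(L[...,2]>90)
            d=m&(L[...,2]<104); g=m&(L[...,2]>110)
            print(nm,n,'disc',d.sum(),L[d].mean(0).round(1),L[d].min(0).round(1),L[d].max(0).round(1),'lug',g.sum(),L[g].mean(0).round(1) if g.sum() else '')
        m=ok&(abs(L[...,1]-51)<22)&(L[...,0]>-30)&(L[...,0]<60)&(L[...,2]>86)
        v=L[m]; print(nm,'white'); print(v[np.argsort(v[:,0])].round(0).astype(int).tolist())
        red=((hsv[...,0]<6)|(hsv[...,0]>174))&(hsv[...,1]>120)&(hsv[...,2]>60)&ok&(abs(L[...,1])<135)
        for sg in(-1,1):
            m=red&(L[...,0]*sg>20)&(L[...,0]*sg<70)&(L[...,2]>60)
            print('red',sg,m.sum(),L[m].mean(0).round(1),L[m].min(0).round(1),L[m].max(0).round(1))
            m=(hsv[...,2]<70)&(hsv[...,1]<120)&ok&(L[...,0]*sg>35)&(L[...,0]*sg<70)&(L[...,2]>60)&(L[...,2]<80)&(abs(L[...,1])<135)
            print('black',sg,m.sum(),L[m].mean(0).round(1),L[m].min(0).round(1),L[m].max(0).round(1))
E
python3 c.py
```

```text
org [0.54113728 0.12241176]
top blue disc 64 [ 4.4 -1.3 98.7] [ -5.7 -12.2  92.2] [ 16.4   9.1 102.8] lug 10 [ -8.5  -1.3 116.2]
top green disc 34 [  4.7 -52.4  98.4] [ -5.2 -60.4  93.6] [ 15.1 -44.1 103.1] lug 3 [ -6.8 -50.7 116.7]
top white
[[-11, 55, 92], [-10, 52, 90], [-10, 49, 94], [-9, 47, 92], [-9, 45, 90], [-9, 57, 92], [-9, 42, 89], [-8, 55, 93], [-8, 52, 92], [-7, 50, 91], [-7, 48, 92], [-7, 45, 94], [-7, 60, 91], [-6, 43, 93], [-6, 58, 92], [-6, 55, 92], [-6, 53, 98], [-6, 40, 87], [-5, 50, 94], [-4, 48, 90], [-4, 61, 92], [-4, 46, 90], [-4, 43, 94], [-4, 58, 93], [-3, 41, 93], [-3, 56, 88], [-3, 54, 89], [-3, 51, 95], [-2, 48, 94], [-2, 61, 92], [-2, 46, 92], [-2, 43, 97], [-1, 59, 91], [-1, 56, 95], [-1, 41, 95], [-1, 54, 93], [0, 39, 90], [0, 51, 92], [0, 49, 92], [1, 46, 94], [1, 62, 91], [1, 59, 95], [1, 44, 93], [1, 56, 96], [2, 41, 93], [2, 39, 92], [2, 54, 91], [2, 52, 91], [3, 49, 93], [3, 62, 93], [3, 47, 91], [3, 44, 96], [4, 60, 92], [4, 57, 97], [4, 42, 94], [4, 54, 96], [5, 40, 90], [5, 52, 92], [5, 50, 94], [6, 47, 91], [6, 45, 94], [6, 60, 91], [6, 42, 96]
[... 4620 characters left out ...]
58, 121], [27, 58, 119], [28, 48, 124], [28, 55, 124], [28, 50, 123], [29, 46, 124], [29, 57, 119], [29, 58, 122], [29, 58, 124], [29, 47, 123], [29, 53, 123], [30, 44, 123], [31, 56, 119], [31, 52, 125], [31, 57, 124], [31, 52, 123], [31, 58, 123], [32, 48, 125], [32, 43, 123], [32, 55, 123], [32, 50, 124], [33, 57, 122], [33, 46, 123], [33, 57, 120], [33, 52, 124], [33, 47, 122], [33, 48, 120], [34, 54, 122], [34, 54, 120]]
red -1 9 [-43.1  46.6  69.1] [-46.8  43.9  61.6] [-36.8  48.5  73.7]
black -1 2 [-46.3 -35.7  68.8] [-46.8 -36.8  66.4] [-45.7 -34.7  71.1]
red 1 34 [48.1 45.6 68.9] [39.5 41.4 60.5] [55.5 48.5 72.5]
black 1 18 [ 46.1 -36.7  68.2] [ 38.9 -40.3  61.1] [ 54.8 -34.9  72. ]
```

```bash
cat > go.py <<'E'
import sys
from c import *
def st():
    o=robot.get_obs(); p=o['position']; R=Rn.from_quat(o['tool_rot']).as_matrix()
    return o,p,R
def rep():
    o,p,R=st(); l=loc(p)*1000
    print('t',round(o['time'],2),'loc',l.round(1),'F',o['ft_force'].round(1),'w',round(o['grip_width']*1000,1),'yawerr',round(np.arctan2(*(R[:2,1]@np.stack([-ux,uy]).T)),4),'zt',R[:,2].round(4),'q',o['q'].round(2))
def delta(x,y,z):
    o,p,R=st(); Xd=np.stack([np.r_[-ux,0],np.r_[uy,0],[0,0,-1]],1)
    d=np.r_[wor(x/1000,y/1000),z/1000]-p
    print('-> cm',(R.T@d*100).round(2),'rot',Rn.from_matrix(R.T@Xd).as_rotvec().round(3))
if __name__=='__main__':
    rep()
    a=list(map(float,sys.argv[1:]))
    for i in range(0,len(a),3): delta(*a[i:i+3])
E
python3 go.py 60 51 160
```

```text
t 1.8 loc [-362.4  391.6  222.5] F [1.  0.  1.2] w 87.0 yawerr -0.2405 zt [-0. -0. -1.] q [ 0.98  0.53  1.43  0.    1.18 -0.18]
-> cm [-49.14 -23.02   6.25] rot [-0.    -0.    -0.241]
```

Emit:
{"op": "send_rows", "data": {
  "deltas": [
    {"tx":-49.14,"ty":-23.02,"tz":0,"rz":-0.241},
    {"tx":-49.14,"ty":-23.02,"tz":0,"rz":-0.241},
    {"tx":-49.14,"ty":-23.02,"tz":0,"rz":-0.241},
    {"tx":-49.14,"ty":-23.02,"tz":0,"rz":-0.241},
    {"tx":-49.14,"ty":-23.02,"tz":0,"rz":-0.241}
  ],
  "claw": 0,
  "squeeze": 20
}}

```text
schema error: expected keys tx, ty, tz, rx, ry, rz
```

```bash
python3 go.py 60 51 160
```

```text
t 1.8 loc [-362.4  391.6  222.5] F [1.  0.  1.2] w 87.0 yawerr -0.2405 zt [-0. -0. -1.] q [ 0.98  0.53  1.43  0.    1.18 -0.18]
-> cm [-49.14 -23.02   6.25] rot [-0.    -0.    -0.241]
```

All six keys are needed in each row.

Emit:
{"op": "send_rows", "data": {
  "deltas": [
    {"tx":-49.14,"ty":-23.02,"tz":0,"rx":0,"ry":0,"rz":-0.241},
    {"tx":-49.14,"ty":-23.02,"tz":0,"rx":0,"ry":0,"rz":-0.241},
    {"tx":-49.14,"ty":-23.02,"tz":0,"rx":0,"ry":0,"rz":-0.241},
    {"tx":-49.14,"ty":-23.02,"tz":0,"rx":0,"ry":0,"rz":-0.241},
    {"tx":-49.14,"ty":-23.02,"tz":0,"rx":0,"ry":0,"rz":-0.241}
  ],
  "claw": 0,
  "squeeze": 20
}}

```text
time: 2.22
position: [0.3883, 0.4157, 0.2227]
tool_rot: [0.087, 0.996, 0.0, 0.0]
ft_force: [1.0, 0.5, -0.6]
grip_width: 0.062
```

```bash
python3 go.py 60 51 160
```

```text
t 2.22 loc [-201.9  262.   222.7] F [ 1.   0.5 -0.6] w 62.0 yawerr 0.0013 zt [ 4.e-04  3.e-04 -1.e+00] q [ 0.62  0.45  1.58 -0.    1.11 -0.77]
-> cm [-26.16 -21.13   6.28] rot [0.    0.    0.001]
```

Emit:
{"op": "send_rows", "data": {
  "deltas": [
    {"tx":-26.1,"ty":-21.1,"tz":0,"rx":0,"ry":0,"rz":0},
    {"tx":-26.1,"ty":-21.1,"tz":0,"rx":0,"ry":0,"rz":0},
    {"tx":-26.1,"ty":-21.1,"tz":0,"rx":0,"ry":0,"rz":0},
    {"tx":-26.1,"ty":-21.1,"tz":0,"rx":0,"ry":0,"rz":0},
    {"tx":-26.1,"ty":-21.1,"tz":0,"rx":0,"ry":0,"rz":0}
  ]
}}

```text
time: 2.63
position: [0.5252, 0.258, 0.2228]
tool_rot: [0.088, 0.996, 0.0, 0.0]
ft_force: [0.2, 0.9, -0.6]
grip_width: 0.0281
```

```bash
python3 go.py 60 51 160 60 51 112
```

```text
t 2.63 loc [-39.5 130.7 222.8] F [ 0.2  0.9 -0.6] w 28.1 yawerr 0.0003 zt [ 3.e-04  2.e-04 -1.e+00] q [ 0.27  0.47  1.54  0.    1.13 -1.13]
-> cm [-9.94 -7.98  6.28] rot [0. 0. 0.]
-> cm [-9.94 -7.98 11.08] rot [0. 0. 0.]
```

Emit:
{"op": "send_rows", "data": {
  "deltas": [
    {"tx":-9.9,"ty":-8.0,"tz":0,"rx":0,"ry":0,"rz":0},
    {"tx":-9.9,"ty":-8.0,"tz":0,"rx":0,"ry":0,"rz":0},
    {"tx":-9.9,"ty":-8.0,"tz":0,"rx":0,"ry":0,"rz":0},
    {"tx":-9.9,"ty":-8.0,"tz":4,"rx":0,"ry":0,"rz":0},
    {"tx":-9.9,"ty":-8.0,"tz":8,"rx":0,"ry":0,"rz":0}
  ]
}}

```text
time: 3.05
position: [0.613, 0.161, 0.1446]
tool_rot: [0.09, 0.996, 0.001, 0.005]
ft_force: [-0.6, 0.8, -0.5]
grip_width: 0.0013
```

```bash
cat > v.py <<'E'
import sys
from go import *
# view: name file cx cy half scale
n,f,cx,cy,hw,hh,s=sys.argv[1],sys.argv[2],*map(float,sys.argv[3:8])
c=shot(n); cx,cy,hw,hh=map(int,(cx,cy,hw,hh)); im=c['color'][max(0,cy-hh):cy+hh,max(0,cx-hw):cx+hw]
save(im,f,s); np.savez('last_'+n+'.npz',**c)
E
python3 go.py 60 51 112; python3 v.py scene s1.png 285 205 80 60 5
```

```text
t 3.05 loc [ 63.9  50.6 144.6] F [-0.6  0.8 -0.5] w 1.3 yawerr -0.0041 zt [ 1.050e-02  6.000e-04 -9.999e-01] q [ 0.08  0.63  1.49 -0.    1.02 -1.31]
-> cm [0.43 0.04 3.25] rot [ 0.002  0.01  -0.004]
```

View pics/s1.png

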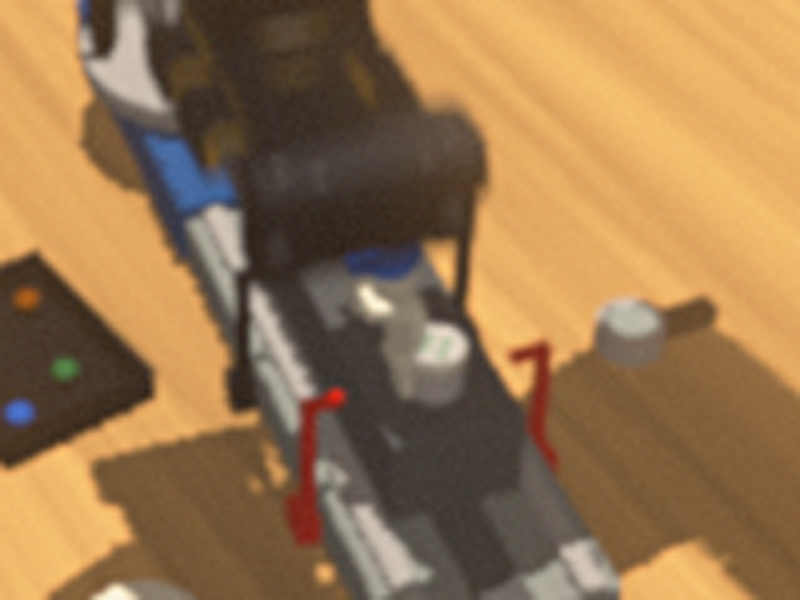

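```bash
python3 - <<'E'
from go import *
c=dict(np.load('last_scene.npz'))
o,p,R=st()
for b in (0,-.019,-.07,-.12):
  for d in(-.015,.015):
    q=proj(c,p+R[:,2]*b+R[:,1]*d); print(b,d,q.round(1),((q-[205,145])*5).round(0))
save(c['color'],'s1full.png',1.5)
E
python3 go.py
```

```text
0 -0.015 [262.6 197.6] [288. 263.]
0 0.015 [267.9 207.7] [315. 313.]
-0.019 -0.015 [262.4 189.7] [287. 224.]
-0.019 0.015 [267.8 199.8] [314. 274.]
-0.07 -0.015 [262.  167.5] [285. 112.]
-0.07 0.015 [267.6 177.3] [313. 162.]
-0.12 -0.015 [261.5 143.8] [283.  -6.]
-0.12 0.015 [267.4 153.4] [312.  42.]
t 3.1 loc [ 55.2  49.3 133.5] F [-1.9 -1.  -5.9] w 1.2 yawerr -0.003 zt [-0.012  -0.001  -0.9999] q [ 0.08  0.64  1.5   0.    1.01 -1.31]
```

View pics/s1full.png

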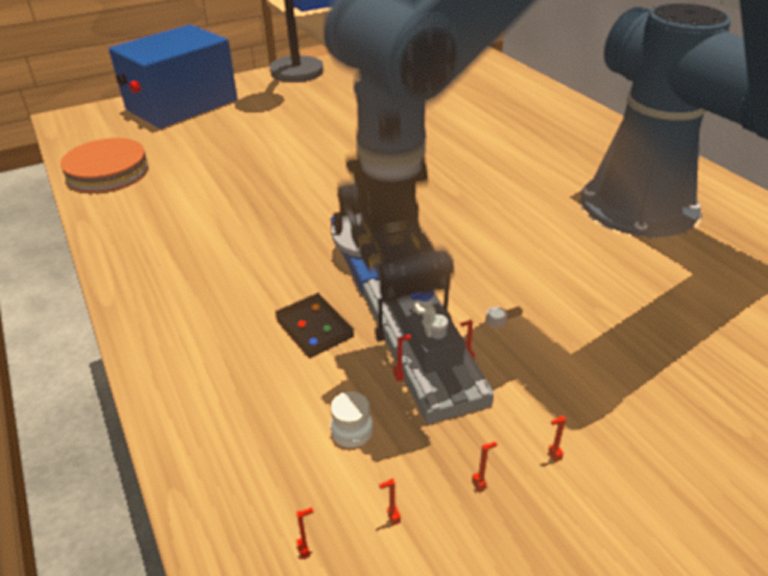

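```bash
python3 v.py scene s2.png 285 205 80 60 5
python3 - <<'E'
from go import *
c=dict(np.load('last_scene.npz')); L=loc(cloud(c))*1000
for v in range(165,215,4): print(v,[L[v,u].round(0).astype(int).tolist() for u in range(255,300,6)])
E
python3 go.py 60 51 112
```

```text
165 [[82, 77, 245], [71, 74, 239], [60, 71, 235], [46, 64, 227], [38, 70, 229], [37, 95, 246], [-107, -214, -1], [-121, -207, 0]]
169 [[83, 79, 238], [77, 91, 245], [59, 71, 226], [50, 73, 225], [41, 77, 226], [39, 101, 243], [21, 82, 225], [-114, -191, 0]]
173 [[82, 74, 226], [80, 101, 245], [63, 81, 226], [52, 81, 223], [42, 82, 221], [44, 113, 244], [36, 117, 245], [27, 120, 245]]
177 [[84, 81, 224], [83, 110, 244], [75, 114, 245], [66, 116, 244], [57, 120, 244], [48, 123, 245], [40, 127, 245], [31, 129, 245]]
181 [[86, 86, 219], [87, 121, 245], [78, 123, 245], [70, 128, 246], [60, 129, 244], [52, 134, 246], [44, 137, 246], [35, 140, 246]]
185 [[89, 95, 219], [91, 131, 246], [81, 132, 244], [73, 137, 246], [64, 139, 245], [55, 141, 244], [47, 144, 244], [36, 143, 241]]
189 [[20, -123, 24], [93, 139, 245], [84, 141, 244], [76, 143, 244], [66, 144, 241], [56, 143, 238], [46, 145, 237], [35, 141, 230]]
193 [[25, -108, 25], [94, 141, 239], [85, 143, 238], [76, 143, 236], [65, 142, 231], [55, 142, 229], [43, 136, 221], [32, 136, 218]]
197 [[30, -93, 26], [94, 141, 231], [85, 142, 229], [75, 141, 226], [62, 134, 216], [52, 136, 215], [42, 135, 212], [32, 136, 210]]
201 [[35, -78, 28], [93, 136, 219], [82, 136, 215], [73, 136, 213], [62, 136, 210], [52, 135, 206], [42, 137, 205], [-48, -36, 39]]
205 [[40, -63, 30], [92, 136, 210], [82, 135, 206], [72, 135, 204], [30, 54, 124], [18, 54, 121], [-15, 7, 72], [-47, -34, 29]]
209 [[42, -56, 25], [30, -50, 27], [30, -11, 59], [23, 6, 72], [12, 10, 72], [17, 54, 110], [-11, 18, 72], [-23, 21, 71]]
213 [[46, -44, 24], [36, -34, 30], [31, -10, 49], [28, 17, 72], [16, 21, 71], [19, 58, 104], [3, 50, 92], [-8, 54, 93]]
t 3.15 loc [ 53.4  49.8 135.8] F [-1.8  0.3 -0.7] w 0.6 yawerr -0.0014 zt [-0.0155 -0.0012 -0.9999] q [ 0.08  0.64  1.5   0.    1.02 -1.31]
-> cm [-0.69  0.13  2.37] rot [-0.004 -0.015 -0.001]
```

View pics/s2.png

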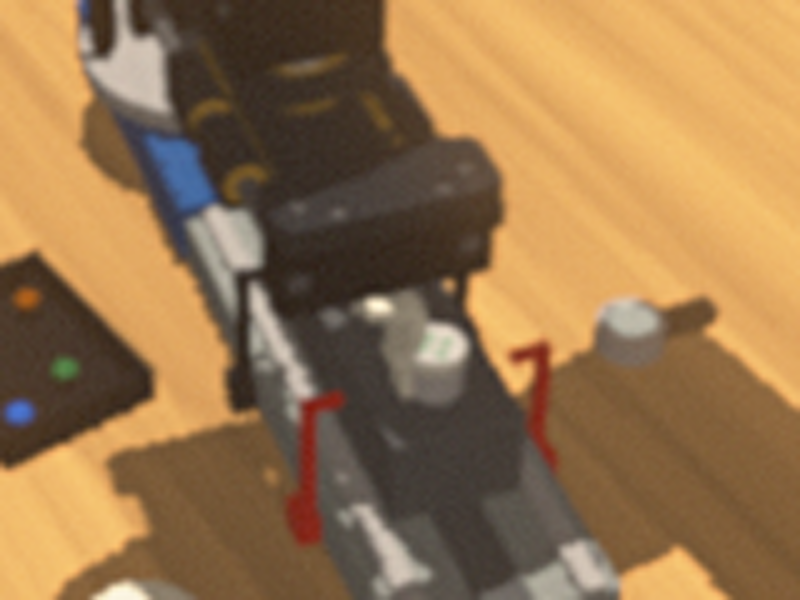

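Emit:
{"op": "send_rows", "data": {
  "deltas": [
    {"tx":0,"ty":0,"tz":0,"rx":0,"ry":0,"rz":0},
    {"tx":0,"ty":0,"tz":0,"rx":0,"ry":0,"rz":0}
  ]
}}

```text
time: 3.32
position: [0.6086, 0.1643, 0.1444]
tool_rot: [0.087, 0.996, 0.0, 0.001]
ft_force: [0.4, -0.3, 0.1]
grip_width: 0.0004
```

```bash
python3 go.py 60 51 112
```

```text
t 3.32 loc [ 59.1  53.1 144.4] F [ 0.4 -0.3  0.1] w 0.4 yawerr 0.0013 zt [ 3.e-03  3.e-04 -1.e+00] q [ 0.09  0.63  1.49  0.    1.02 -1.31]
-> cm [-0.08 -0.21  3.24] rot [0.001 0.003 0.001]
```

Emit:
{"op": "send_rows", "data": {
  "deltas": [
    {"tx":0,"ty":-0.1,"tz":1.6,"rx":0,"ry":0,"rz":0},
    {"tx":0,"ty":-0.1,"tz":3.2,"rx":0,"ry":0,"rz":0},
    {"tx":0.7,"ty":-0.1,"tz":3.2,"rx":0,"ry":0,"rz":0},
    {"tx":1.4,"ty":-0.1,"tz":3.2,"rx":0,"ry":0,"rz":0},
    {"tx":2.0,"ty":-0.1,"tz":3.2,"rx":0,"ry":0,"rz":0}
  ]
}}

```text
time: 3.73
position: [0.5883, 0.167, 0.1131]
tool_rot: [0.087, 0.996, 0.0, 0.002]
ft_force: [0.6, -0.1, 0.9]
grip_width: 0.0002
```

Emit:
{"op": "send_rows", "data": {
  "deltas": [
    {"tx":0.5,"ty":0,"tz":0,"rx":0,"ry":0,"rz":0},
    {"tx":1.0,"ty":0,"tz":0,"rx":0,"ry":0,"rz":0},
    {"tx":1.5,"ty":0,"tz":0,"rx":0,"ry":0,"rz":0},
    {"tx":2.1,"ty":0,"tz":0,"rx":0,"ry":0,"rz":0},
    {"tx":2.1,"ty":0,"tz":0,"rx":0,"ry":0,"rz":0}
  ]
}}

```text
time: 4.15
position: [0.5652, 0.1701, 0.1106]
tool_rot: [0.088, 0.996, -0.0, -0.001]
ft_force: [-0.4, -0.2, 0.5]
grip_width: 0.0005
```

```bash
python3 go.py -4 51 136;python3 v.py scene s3.png 285 205 80 60 5
```

```text
t 4.15 loc [ 15.3  51.2 110.6] F [-0.4 -0.2  0.5] w 0.5 yawerr 0.0008 zt [-0.002 -0.    -1.   ] q [ 0.1   0.63  1.62  0.    0.9  -1.29]
-> cm [ 1.94 -0.02 -2.54] rot [-0.    -0.002  0.001]
```

View pics/s3.png

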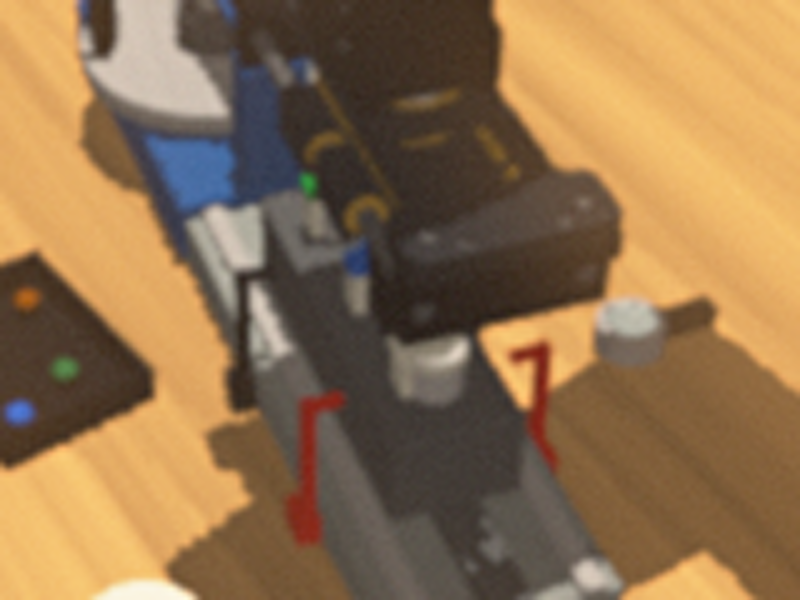

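Emit:
{"op": "send_rows", "data": {
  "deltas": [
    {"tx":0,"ty":0,"tz":-1.4,"rx":0,"ry":0,"rz":0},
    {"tx":0,"ty":0,"tz":-2.6,"rx":0,"ry":0,"rz":0},
    {"tx":1.0,"ty":0,"tz":-2.6,"rx":0,"ry":0,"rz":0},
    {"tx":2.0,"ty":0,"tz":-2.6,"rx":0,"ry":0,"rz":0},
    {"tx":2.0,"ty":0,"tz":-2.0,"rx":0,"ry":0,"rz":0}
  ]
}}

```text
time: 4.62
position: [0.5441, 0.1737, 0.1303]
tool_rot: [0.087, 0.996, -0.0, -0.002]
ft_force: [-0.5, -0.1, -0.1]
grip_width: 0.0006
```

Emit:
{"op": "send_rows", "data": {
  "deltas": [
    {"tx":0.1,"ty":0,"tz":0.5,"rx":0,"ry":0,"rz":0},
    {"tx":0.2,"ty":0,"tz":0.9,"rx":0,"ry":0,"rz":0},
    {"tx":0.2,"ty":0,"tz":1.2,"rx":0,"ry":0,"rz":0},
    {"tx":0.2,"ty":0,"tz":1.4,"rx":0,"ry":0,"rz":0}
  ]
}}

```text
time: 4.95
position: [0.5389, 0.1746, 0.1166]
tool_rot: [0.088, 0.996, -0.0, -0.007]
ft_force: [-15.6, 2.1, 32.6]
grip_width: 0.0005
```

```bash
python3 go.py -6 51 116
```

```text
t 4.95 loc [-11.3  51.  116.6] F [-15.6   2.1  32.6] w 0.5 yawerr 0.0002 zt [-1.380e-02  7.000e-04 -9.999e-01] q [ 0.11  0.6   1.67  0.    0.89 -1.28]
-> cm [-0.53  0.    0.05] rot [-0.002 -0.014  0.   ]
```

Emit:
{"op": "send_rows", "data": {
  "deltas": [
    {"tx":0,"ty":0,"tz":-1.0,"rx":0,"ry":0,"rz":0},
    {"tx":0,"ty":0,"tz":-4.0,"rx":0,"ry":0,"rz":0},
    {"tx":3,"ty":-3,"tz":-5.5,"rx":0,"ry":0,"rz":0},
    {"tx":5,"ty":-7,"tz":-5.5,"rx":0,"ry":0,"rz":0},
    {"tx":5,"ty":-11,"tz":-5.5,"rx":0,"ry":0,"rz":0}
  ],
  "claw": 4.5
}}

```text
time: 5.37
position: [0.4738, 0.0788, 0.1713]
tool_rot: [0.086, 0.996, 0.0, -0.002]
ft_force: [0.7, -0.2, -0.4]
grip_width: 0.0256
```

Emit:
{"op": "send_rows", "data": {
  "deltas": [
    {"tx":0,"ty":-4,"tz":0,"rx":0,"ry":0,"rz":0},
    {"tx":0,"ty":-8,"tz":0,"rx":0,"ry":0,"rz":0},
    {"tx":0,"ty":-12,"tz":0,"rx":0,"ry":0,"rz":0},
    {"tx":0,"ty":-16,"tz":0,"rx":0,"ry":0,"rz":0},
    {"tx":0,"ty":-18,"tz":0,"rx":0,"ry":0,"rz":0}
  ]
}}

```text
time: 5.78
position: [0.4459, -0.1033, 0.1709]
tool_rot: [0.089, 0.996, -0.001, 0.0]
ft_force: [0.1, -0.4, -0.6]
grip_width: 0.0446
```

```bash
python3 go.py -32.5 -281.1 125; python3 v.py scene s4.png 275 195 80 60 5;python3 v.py top t4.png 280 205 100 75 4
```

```text
t 5.78 loc [ -54.2 -238.9  170.9] F [ 0.1 -0.4 -0.6] w 44.6 yawerr -0.0021 zt [ 0.     -0.0014 -1.    ] q [-0.47  0.39  1.9  -0.    0.86 -1.86]
-> cm [-2.18 -4.21  4.59] rot [-0.001  0.    -0.002]
```

View pics/s4.png

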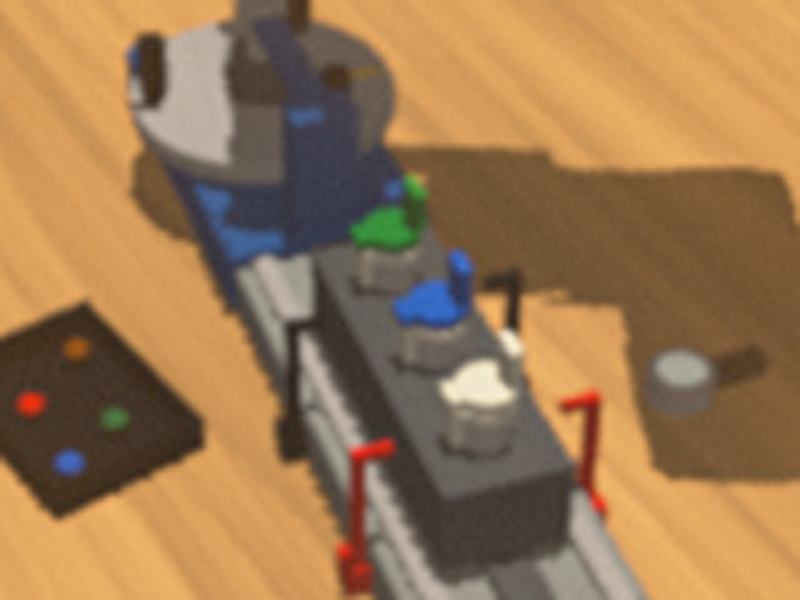

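View pics/t4.png

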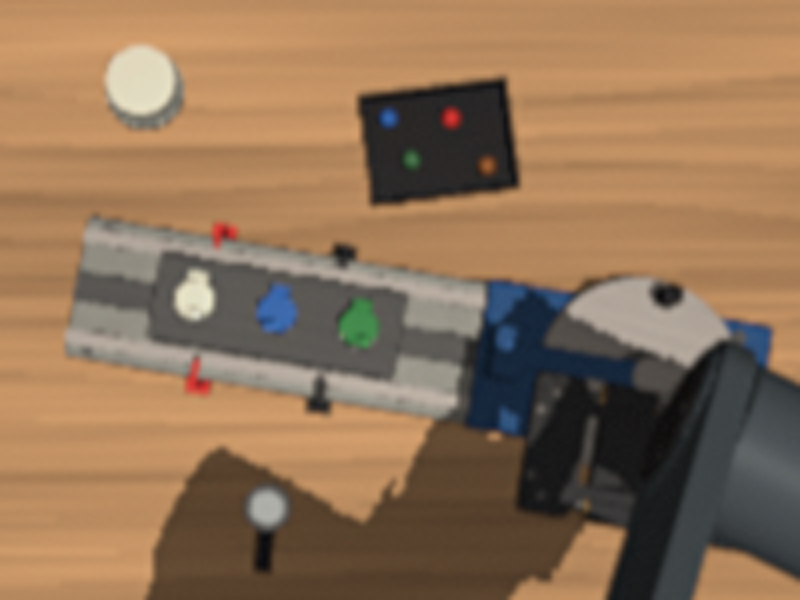

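```bash
python3 - <<'E'
from go import *
for n in('top','scene'):
    c=dict(np.load(f'last_{n}.npz')); L=loc(cloud(c))*1000
    for nm,y in(('white',51),('blue',-1),('green',-53)):
        m=(abs(L[...,1]-y)<16)&(abs(L[...,0])<40)&(L[...,2]>88)
        v=L[m]; d=v[v[:,2]<106]; d2=v[(v[:,2]>=95)&(v[:,2]<106)];g=v[v[:,2]>=110]
        print(n,nm,'disc',len(d2),np.median(d2,0).round(1),'lug',len(g),np.median(g,0).round(1),'zmax',v[:,2].max().round(1))
        # tilt of disc: fit z vs x
        print('  slope',np.polyfit(d2[:,0],d2[:,2],1).round(3))
E
python3 go.py -32.5 -281.1 125 -32.5 -281.1 60
```

```text
top white disc 72 [ 3.4 50.8 99.4] lug 14 [ -9.2  51.1 117.3] zmax 121.0
  slope [1.0000e-03 9.9498e+01]
top blue disc 70 [ 3.9 -0.9 98.8] lug 14 [ -9.6  -0.5 117.1] zmax 120.7
  slope [7.2000e-02 9.8667e+01]
top green disc 68 [  4.1 -52.8  99.3] lug 16 [ -9.5 -51.3 115.6] zmax 118.2
  slope [-6.4000e-02  9.9496e+01]
scene white disc 121 [ 3.9 52.7 98.4] lug 28 [ -6.3  51.6 114.8] zmax 118.0
  slope [-9.2000e-02  9.8935e+01]
scene blue disc 104 [ 4.   0.3 98.2] lug 24 [ -6.   -0.  115.3] zmax 116.5
  slope [-0.116 99.086]
scene green disc 100 [  3.4 -50.3  98.2] lug 24 [ -5.7 -52.  115.2] zmax 117.7
  slope [-0.129 99.18 ]
t 5.88 loc [ -53.8 -238.3  170.9] F [ 1.3 -0.3  0.2] w 45.3 yawerr -0.005 zt [ 2.e-04 -8.e-04 -1.e+00] q [-0.47  0.39  1.9  -0.    0.86 -1.86]
-> cm [-2.15 -4.27  4.59] rot [-0.001  0.    -0.005]
-> cm [-2.15 -4.26 11.09] rot [-0.001  0.    -0.005]
```

The white cap is shut: its disc is level at 99 mm and its lug is at 117 mm, the same as the blue and green ones. Now the wheel, starting with post2.

Emit:
{"op": "send_rows", "data": {
  "deltas": [
    {"tx":-1.1,"ty":-2.1,"tz":2.0,"rx":0,"ry":0,"rz":0},
    {"tx":-2.15,"ty":-4.25,"tz":4.0,"rx":0,"ry":0,"rz":0},
    {"tx":-2.15,"ty":-4.25,"tz":5.5,"rx":0,"ry":0,"rz":0},
    {"tx":-2.15,"ty":-4.25,"tz":6.0,"rx":0,"ry":0,"rz":0},
    {"tx":-2.15,"ty":-4.25,"tz":6.0,"rx":0,"ry":0,"rz":0}
  ],
  "claw": 4.0
}}

```text
time: 6.3
position: [0.4586, -0.1433, 0.1098]
tool_rot: [0.088, 0.996, 0.001, -0.002]
ft_force: [-1.0, -1.1, 0.5]
grip_width: 0.04
```

```bash
python3 go.py -32.5 -281.1 60;python3 v.py scene s5.png 265 145 80 60 5
```

```text
t 6.3 loc [ -34.7 -276.   109.8] F [-1.  -1.1  0.5] w 40.0 yawerr 0.0009 zt [-0.0045  0.003  -1.    ] q [-0.54  0.52  1.89  0.    0.73 -1.93]
-> cm [-0.24 -0.52  4.98] rot [ 0.002 -0.005  0.001]
```

View pics/s5.png

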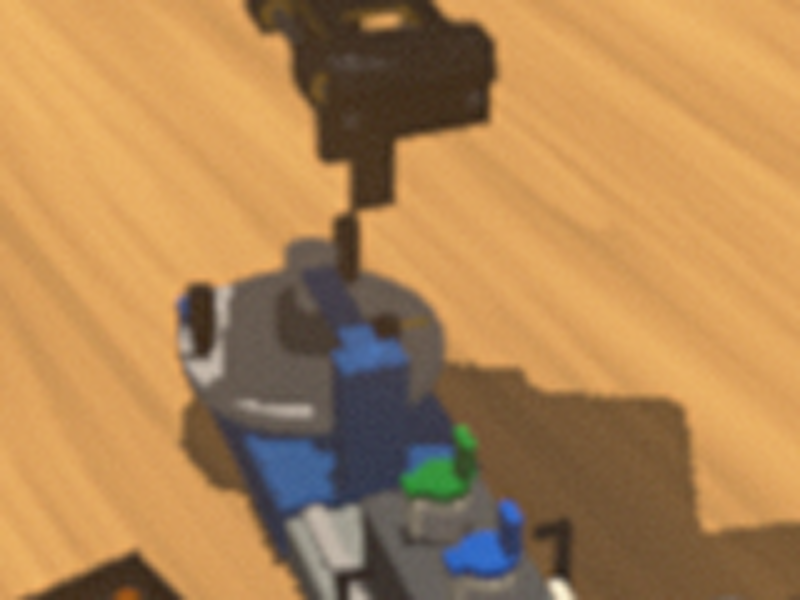

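Emit:
{"op": "send_rows", "data": {
  "deltas": [
    {"tx":0,"ty":0,"tz":1.5,"rx":0,"ry":0,"rz":0},
    {"tx":0,"ty":0,"tz":3.0,"rx":0,"ry":0,"rz":0},
    {"tx":0,"ty":0,"tz":4.2,"rx":0,"ry":0,"rz":0},
    {"tx":0,"ty":0,"tz":4.9,"rx":0,"ry":0,"rz":0},
    {"tx":0,"ty":0,"tz":4.9,"rx":0,"ry":0,"rz":0}
  ]
}}

```text
time: 6.77
position: [0.4596, -0.1438, 0.0621]
tool_rot: [0.087, 0.996, 0.0, -0.001]
ft_force: [0.1, 0.5, 1.0]
grip_width: 0.04
```

Emit:
{"op": "send_rows", "data": {
  "deltas": [
    {"tx":0,"ty":0,"tz":0,"rx":0,"ry":0,"rz":0},
    {"tx":0,"ty":0,"tz":0,"rx":0,"ry":0,"rz":0},
    {"tx":0,"ty":0,"tz":0,"rx":0,"ry":0,"rz":0},
    {"tx":0,"ty":0,"tz":0,"rx":0,"ry":0,"rz":0}
  ],
  "claw": 1.0,
  "squeeze": 15
}}

```text
time: 7.1
position: [0.4604, -0.1456, 0.0633]
tool_rot: [0.087, 0.996, -0.001, 0.001]
ft_force: [-7.3, -11.8, 1.4]
grip_width: 0.0212
```

```bash
python3 go.py -32.5 -281.1 62
```

```text
t 7.1 loc [ -32.5 -278.    63.3] F [ -7.3 -11.8   1.4] w 21.2 yawerr 0.0014 zt [ 0.0012 -0.0016 -1.    ] q [-0.54  0.61  1.92 -0.    0.61 -1.93]
-> cm [ 0.   -0.31  0.13] rot [-0.001  0.002  0.001]
```

Emit:
{"op": "send_rows", "data": {
  "deltas": [
    {"tx":0,"ty":-0.2,"tz":0,"rx":0,"ry":0,"rz":0},
    {"tx":0,"ty":-0.4,"tz":0,"rx":0,"ry":0,"rz":0},
    {"tx":0,"ty":-0.4,"tz":0,"rx":0,"ry":0,"rz":0}
  ]
}}

```text
time: 7.35
position: [0.4596, -0.1487, 0.0632]
tool_rot: [0.088, 0.996, 0.0, 0.001]
ft_force: [1.3, 2.8, 5.8]
grip_width: 0.0147
```

```bash
python3 go.py -32.5 -281.1 62
```

```text
t 7.35 loc [ -32.7 -281.2   63.2] F [1.3 2.8 5.8] w 14.7 yawerr -0.0008 zt [ 1.1e-03  6.0e-04 -1.0e+00] q [-0.55  0.61  1.92  0.    0.61 -1.94]
-> cm [-0.02  0.01  0.12] rot [ 0.001  0.001 -0.001]
```

```bash
cat > arc.py <<'E'
import sys,numpy as np
a0,a1,step,r=map(float,sys.argv[1:5])
a=np.r_[np.arange(a0,a1,step),a1]; P=np.c_[-np.cos(np.radians(a)),np.sin(np.radians(a))]*r/10
for i in range(0,len(a)-1,5):
    b=P[i:i+6]-P[i]; print(a[i],'->',[f"{x:.2f},{y:.2f}" for x,y in b[1:]])
E
python3 arc.py 233 383 15 54
```

```text
233.0 -> ['-1.23,-0.69', '-2.59,-1.05', '-4.00,-1.03', '-5.36,-0.66', '-6.57,0.06']
308.0 -> ['-0.99,1.01', '-1.68,2.23', '-2.04,3.60', '-2.02,5.01', '-1.65,6.37']
```

Emit:
{"op": "send_rows", "data": {
  "deltas": [
    {"tx":-1.23,"ty":-0.69,"tz":0,"rx":0,"ry":0,"rz":0},
    {"tx":-2.59,"ty":-1.05,"tz":0,"rx":0,"ry":0,"rz":0},
    {"tx":-4.0,"ty":-1.03,"tz":0,"rx":0,"ry":0,"rz":0},
    {"tx":-5.36,"ty":-0.66,"tz":0,"rx":0,"ry":0,"rz":0},
    {"tx":-6.57,"ty":0.06,"tz":0,"rx":0,"ry":0,"rz":0}
  ]
}}

```text
time: 7.77
position: [0.5248, -0.1642, 0.0629]
tool_rot: [0.086, 0.996, -0.004, 0.001]
ft_force: [-2.3, -13.0, -4.3]
grip_width: 0.0139
```

```bash
python3 go.py 33.2 -280.6 62
```

```text
t 7.77 loc [  34.2 -285.    62.9] F [ -2.3 -13.   -4.3] w 13.9 yawerr 0.0037 zt [ 9.0e-04 -7.1e-03 -1.0e+00] q [-0.5   0.66  1.75 -0.01  0.72 -1.89]
-> cm [0.1  0.44 0.09] rot [-0.007  0.002  0.004]
```

Emit:
{"op": "send_rows", "data": {
  "deltas": [
    {"tx":-0.99,"ty":1.01,"tz":0,"rx":0,"ry":0,"rz":0},
    {"tx":-1.68,"ty":2.23,"tz":0,"rx":0,"ry":0,"rz":0},
    {"tx":-2.04,"ty":3.6,"tz":0,"rx":0,"ry":0,"rz":0},
    {"tx":-2.02,"ty":5.01,"tz":0,"rx":0,"ry":0,"rz":0},
    {"tx":-1.65,"ty":6.37,"tz":0,"rx":0,"ry":0,"rz":0}
  ]
}}

```text
time: 8.18
position: [0.5673, -0.1069, 0.0646]
tool_rot: [0.088, 0.996, -0.005, 0.017]
ft_force: [21.1, -4.8, -10.4]
grip_width: 0.0112
```

```bash
python3 go.py 49.7 -216.9 62
```

```text
t 8.18 loc [  66.  -221.2   64.6] F [ 21.1  -4.8 -10.4] w 11.2 yawerr -0.0011 zt [ 0.0333 -0.0134 -0.9994] q [-0.38  0.68  1.7  -0.    0.72 -1.77]
-> cm [1.64 0.43 0.2 ] rot [-0.007  0.035 -0.001]
```

```bash
python3 go.py; python3 v.py scene s6.png 265 145 80 60 5;python3 v.py top t6.png 340 215 80 60 5; python3 go.py
```

```text
t 8.18 loc [  66.  -221.2   64.6] F [ 21.1  -4.8 -10.4] w 11.2 yawerr -0.0011 zt [ 0.0333 -0.0134 -0.9994] q [-0.38  0.68  1.7  -0.    0.72 -1.77]
t 8.28 loc [  64.5 -217.4   64.8] F [ 22.8   3.1 -11.5] w 10.5 yawerr -0.001 zt [ 0.0324 -0.0086 -0.9994] q [-0.38  0.68  1.71  0.01  0.73 -1.77]
```

View pics/s6.png

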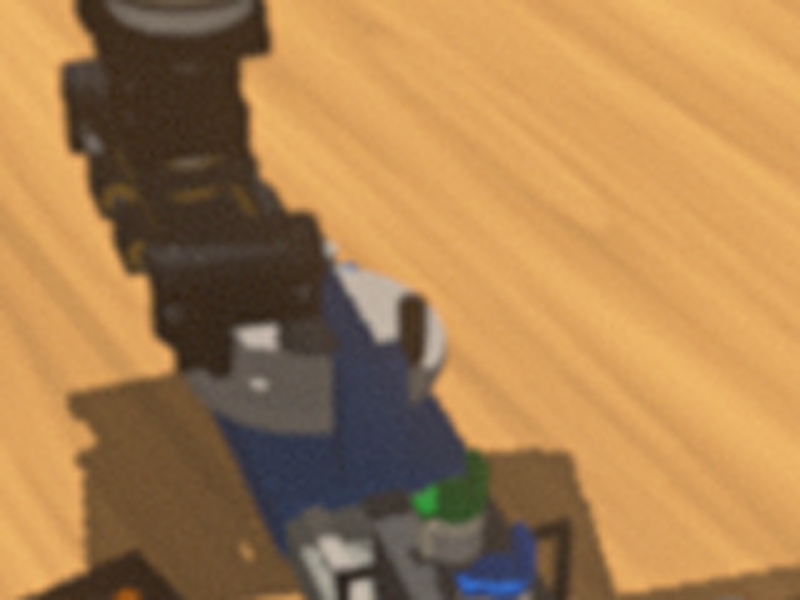

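View pics/t6.png

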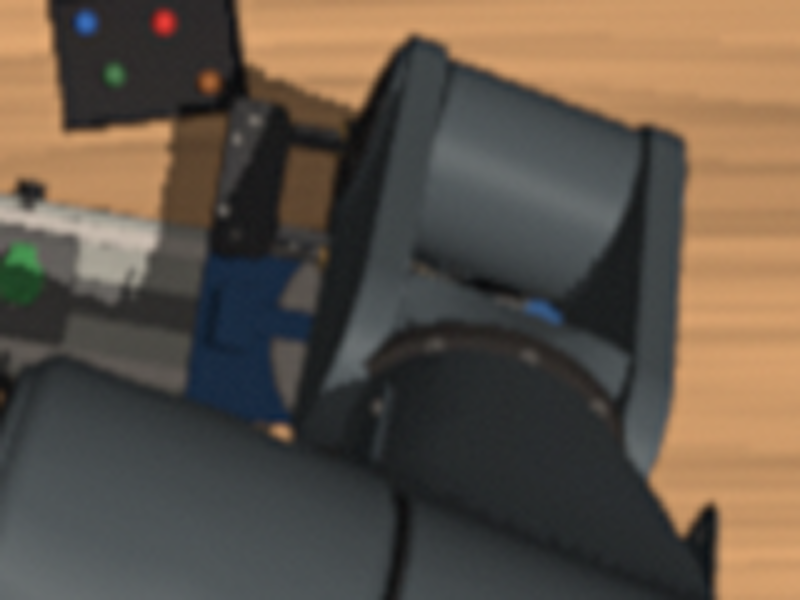

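Emit:
{"op": "send_rows", "data": {
  "deltas": [
    {"tx":0,"ty":0,"tz":0,"rx":0,"ry":0,"rz":0},
    {"tx":0,"ty":0,"tz":-0.5,"rx":0,"ry":0,"rz":0},
    {"tx":0,"ty":0,"tz":-2.5,"rx":0,"ry":0,"rz":0},
    {"tx":0,"ty":0,"tz":-5,"rx":0,"ry":0,"rz":0},
    {"tx":0,"ty":0,"tz":-7,"rx":0,"ry":0,"rz":0}
  ],
  "claw": 4.0
}}

```text
time: 8.7
position: [0.551, -0.0999, 0.1334]
tool_rot: [0.088, 0.996, 0.0, -0.001]
ft_force: [-0.1, 0.2, 0.3]
grip_width: 0.0353
```

```bash
python3 go.py -43.1 -205.5 134;python3 v.py scene s7.png 265 165 80 60 5;python3 - <<'E'
from go import *
c=dict(np.load('last_scene.npz')); L=loc(cloud(c))*1000; hsv=cv2.cvtColor(c['color'],cv2.COLOR_RGB2HSV)
m=(L[...,2]>70)&(L[...,2]<89)&(L[...,1]<-170)&(L[...,1]>-310)&(abs(L[...,0])<70)&(hsv[...,2]<75)&(c['z_map']>0)&(hsv[...,1]<140)
n,l,s_,ce=cv2.connectedComponentsWithStats(m.astype(np.uint8))
for i in range(1,n):
    if s_[i,4]>4: p=L[l==i]; q=p.mean(0); print(ce[i].round(1),s_[i,4],q.round(1),'ang',np.degrees(np.arctan2(q[1]+238,q[0])).round(1),'r',np.hypot(q[0],q[1]+238).round(1))
E
```

```text
t 8.7 loc [  48.7 -217.1  133.4] F [-0.1  0.2  0.3] w 35.3 yawerr 0.0007 zt [-1.1e-03  2.0e-04 -1.0e+00] q [-0.38  0.56  1.68 -0.    0.9  -1.77]
-> cm [ 9.18  1.17 -0.05] rot [-0.    -0.001  0.001]
[243. 130.] 9 [  -3.5 -286.6   82.5] ang -94.1 r 48.7
[268.  144.9] 8 [ -39.5 -201.1   83.3] ang 137.0 r 54.1
[229.1 150.7] 39 [  53.4 -213.4   79.7] ang 24.7 r 58.8
[267.9 148.7] 7 [ -38.8 -200.    73.1] ang 135.6 r 54.3
```

View pics/s7.png

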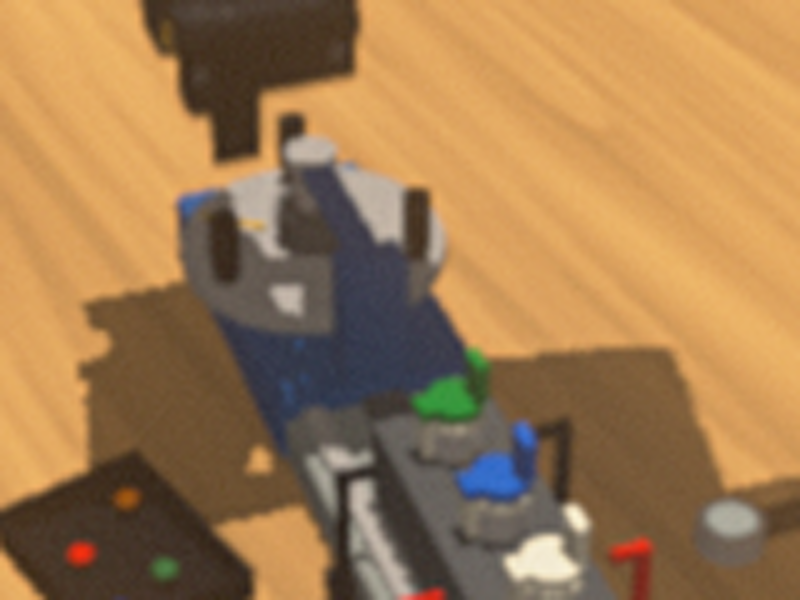

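Slip explained: with the jaws along x-slide at the 270° side, the post rolled out of the pads. I'll rotate the tool with the wheel instead, and first flip the wrist to have the range for it.

Emit:
{"op": "send_rows", "data": {
  "deltas": [
    {"tx":3,"ty":0.4,"tz":0,"rx":0,"ry":0,"rz":0.125},
    {"tx":6,"ty":0.8,"tz":0,"rx":0,"ry":0,"rz":0.25},
    {"tx":8,"ty":1.1,"tz":0,"rx":0,"ry":0,"rz":0.375},
    {"tx":9.1,"ty":1.25,"tz":0,"rx":0,"ry":0,"rz":0.5},
    {"tx":9.1,"ty":1.25,"tz":0,"rx":0,"ry":0,"rz":0.62}
  ]
}}

```text
time: 9.17
position: [0.4596, -0.07, 0.1322]
tool_rot: [0.39, 0.921, -0.0, -0.003]
ft_force: [-0.0, 1.7, 0.3]
grip_width: 0.0398
```

Emit:
{"op": "send_rows", "data": {
  "deltas": [
    {"tx":0,"ty":0,"tz":0,"rx":0,"ry":0,"rz":0.124},
    {"tx":0,"ty":0,"tz":0,"rx":0,"ry":0,"rz":0.248},
    {"tx":0,"ty":0,"tz":0,"rx":0,"ry":0,"rz":0.372},
    {"tx":0,"ty":0,"tz":0,"rx":0,"ry":0,"rz":0.496},
    {"tx":0,"ty":0,"tz":0,"rx":0,"ry":0,"rz":0.62}
  ]
}}

```text
time: 9.58
position: [0.4636, -0.0717, 0.1324]
tool_rot: [0.653, 0.758, -0.0, -0.0]
ft_force: [0.2, -0.3, 0.3]
grip_width: 0.04
```

Emit:
{"op": "send_rows", "data": {
  "deltas": [
    {"tx":0,"ty":0,"tz":0,"rx":0,"ry":0,"rz":0.124},
    {"tx":0,"ty":0,"tz":0,"rx":0,"ry":0,"rz":0.248},
    {"tx":0,"ty":0,"tz":0,"rx":0,"ry":0,"rz":0.372},
    {"tx":0,"ty":0,"tz":0,"rx":0,"ry":0,"rz":0.496},
    {"tx":0,"ty":0,"tz":0,"rx":0,"ry":0,"rz":0.62}
  ]
}}

```text
time: 10.0
position: [0.4635, -0.0717, 0.1324]
tool_rot: [0.853, 0.523, -0.0, -0.0]
ft_force: [-0.3, -0.2, 0.4]
grip_width: 0.04
```

Emit:
{"op": "send_rows", "data": {
  "deltas": [
    {"tx":0,"ty":0,"tz":0,"rx":0,"ry":0,"rz":0.124},
    {"tx":0,"ty":0,"tz":0,"rx":0,"ry":0,"rz":0.248},
    {"tx":0,"ty":0,"tz":0,"rx":0,"ry":0,"rz":0.372},
    {"tx":0,"ty":0,"tz":0,"rx":0,"ry":0,"rz":0.496},
    {"tx":0,"ty":0,"tz":0,"rx":0,"ry":0,"rz":0.62}
  ]
}}

```text
time: 10.42
position: [0.4635, -0.0717, 0.1324]
tool_rot: [0.971, 0.238, -0.0, -0.0]
ft_force: [-0.3, -0.9, -0.6]
grip_width: 0.0397
```

Emit:
{"op": "send_rows", "data": {
  "deltas": [
    {"tx":0,"ty":0,"tz":0,"rx":0,"ry":0,"rz":0.124},
    {"tx":0,"ty":0,"tz":0,"rx":0,"ry":0,"rz":0.248},
    {"tx":0,"ty":0,"tz":0,"rx":0,"ry":0,"rz":0.372},
    {"tx":0,"ty":0,"tz":0,"rx":0,"ry":0,"rz":0.496},
    {"tx":0,"ty":0,"tz":0,"rx":0,"ry":0,"rz":0.62}
  ]
}}

```text
time: 10.83
position: [0.4635, -0.0717, 0.1324]
tool_rot: [0.998, -0.07, -0.0, -0.0]
ft_force: [-0.1, 0.2, 0.5]
grip_width: 0.0401
```

```bash
cat > arc2.py <<'E'
# plan a sweep: python3 arc2.py a0 a1 step r [x y yaw_deg_off]  prints per-call deltas for tool aligned with tangent (yaw offset from jaw||y flipped)
import sys
from go import *
def heading():
    o,p,R=st(); ty=R[:2,1]; return np.degrees(np.arctan2(ty@uy,ty@ux)),loc(p)*1000
def rows(cx,cy,ch,pts):
    # ch: heading of tool y (deg, local). tool x = tool y rotated: for down tool x_t = y_t x z_t -> heading ch+90
    out=[]
    for (x,y,h) in pts:
        d=np.array([x-cx,y-cy]); c=np.radians(ch)
        yt=np.array([np.cos(c),np.sin(c)]); xt=np.array([-np.sin(c),np.cos(c)])
        out.append((round(d@xt/10,2),round(d@yt/10,2),round(-np.radians(h-ch),3)))
    return out
if __name__=='__main__':
    rep(); h,l=heading(); print('heading',h.round(2))
    if len(sys.argv)>1:
        a0,a1,step,r=map(float,sys.argv[1:5]); off=float(sys.argv[5]) if len(sys.argv)>5 else -90
        a=np.r_[np.arange(a0,a1-1e-6,step),a1]
        P=[(r*np.cos(np.radians(v)),-238+r*np.sin(np.radians(v)),v+off) for v in a]
        for i in range(0,len(a)-1,5):
            print(a[i],rows(*P[i],P[i+1:i+6]))
E
python3 arc2.py; python3 go.py -42.4 -204.5 134
```

```text
t 10.83 loc [ -42.4 -204.7  132.4] F [-0.1  0.2  0.5] w 40.1 yawerr -3.1056 zt [-8.e-04  1.e-04 -1.e+00] q [-0.39  0.47  1.9  -0.    0.77  1.32]
heading -87.94
t 10.83 loc [ -42.4 -204.7  132.4] F [-0.1  0.2  0.5] w 40.1 yawerr -3.1056 zt [-8.e-04  1.e-04 -1.e+00] q [-0.39  0.47  1.9  -0.    0.77  1.32]
-> cm [-0.   -0.02 -0.16] rot [-1.000e-03  0.000e+00 -3.106e+00]
```

Emit:
{"op": "send_rows", "data": {
  "deltas": [
    {"tx":0,"ty":0,"tz":0,"rx":0,"ry":0,"rz":0.124},
    {"tx":0,"ty":0,"tz":0,"rx":0,"ry":0,"rz":0.248},
    {"tx":0,"ty":0,"tz":0,"rx":0,"ry":0,"rz":0.372},
    {"tx":0,"ty":0,"tz":0,"rx":0,"ry":0,"rz":0.496},
    {"tx":0,"ty":0,"tz":1,"rx":0,"ry":0,"rz":0.62}
  ],
  "claw": 3.0
}}

```text
time: 11.25
position: [0.4648, -0.0721, 0.1235]
tool_rot: [0.929, -0.371, 0.001, 0.0]
ft_force: [-0.3, -0.4, -0.1]
grip_width: 0.0304
```

Emit:
{"op": "send_rows", "data": {
  "deltas": [
    {"tx":0,"ty":0,"tz":1.5,"rx":0,"ry":0,"rz":0.08},
    {"tx":0,"ty":0,"tz":3,"rx":0,"ry":0,"rz":0.08},
    {"tx":0,"ty":0,"tz":4.5,"rx":0,"ry":0,"rz":0.08},
    {"tx":0,"ty":0,"tz":5.9,"rx":0,"ry":0,"rz":0.08},
    {"tx":0,"ty":0,"tz":5.9,"rx":0,"ry":0,"rz":0.08}
  ]
}}

```text
time: 11.67
position: [0.4622, -0.0712, 0.0615]
tool_rot: [0.914, -0.405, -0.003, 0.0]
ft_force: [-0.3, 0.8, -0.3]
grip_width: 0.0299
```

Emit:
{"op": "send_rows", "data": {
  "deltas": [
    {"tx":0,"ty":0,"tz":0,"rx":0,"ry":0,"rz":0},
    {"tx":0,"ty":0,"tz":0,"rx":0,"ry":0,"rz":0},
    {"tx":0,"ty":0,"tz":0,"rx":0,"ry":0,"rz":0}
  ],
  "claw": 1.3,
  "squeeze": 20
}}

```text
time: 11.92
position: [0.4645, -0.072, 0.0643]
tool_rot: [0.914, -0.405, 0.001, 0.0]
ft_force: [0.2, -0.1, 0.2]
grip_width: 0.0182
```

```bash
python3 arc2.py 142 288 7 54 -270
```

```text
t 11.92 loc [ -41.3 -204.8   64.3] F [ 0.2 -0.1  0.2] w 18.2 yawerr 2.4837 zt [ 1.4e-03 -6.0e-04 -1.0e+00] q [-0.39  0.6   1.95 -0.    0.59  2.01]
heading -127.69
142.0 [(np.float64(0.04), np.float64(0.66), np.float64(-0.122)), (np.float64(0.16), np.float64(1.31), np.float64(-0.244)), (np.float64(0.36), np.float64(1.94), np.float64(-0.367)), (np.float64(0.63), np.float64(2.54), np.float64(-0.489)), (np.float64(0.98), np.float64(3.1), np.float64(-0.611))]
177.0 [(np.float64(0.04), np.float64(0.66), np.float64(-0.122)), (np.float64(0.16), np.float64(1.31), np.float64(-0.244)), (np.float64(0.36), np.float64(1.94), np.float64(-0.367)), (np.float64(0.63), np.float64(2.54), np.float64(-0.489)), (np.float64(0.98), np.float64(3.1), np.float64(-0.611))]
212.0 [(np.float64(0.04), np.float64(0.66), np.float64(-0.122)), (np.float64(0.16), np.float64(1.31), np.float64(-0.244)), (np.float64(0.36), np.float64(1.94), np.float64(-0.367)), (np.float64(0.63), np.float64(2.54), np.float64(-0.489)), (np.float64(0.98), np.float64(3.1), np.float64(-0.611))]
247.0 [(np.float64(0.04), np.float64(0.66), np.float64(-0.122)), (np.float64(0.16), np.float64(1.31), np.float64(-0.244)), (np.float64(0.36), np.float64(1.94), np.float64(-0.367)), (np.float64(0.63), np.float64(2.54), np.float64(-0.489)), (np.float64(0.98), np.float64(3.1), np.float64(-0.611))]
282.0 [(np.float64(0.03), np.float64(0.56), np.float64(-0.105))]
```

Emit:
{"op": "send_rows", "data": {
  "deltas": [
    {"tx":0.04,"ty":0.66,"tz":0,"rx":0,"ry":0,"rz":-0.122},
    {"tx":0.16,"ty":1.31,"tz":0,"rx":0,"ry":0,"rz":-0.244},
    {"tx":0.36,"ty":1.94,"tz":0,"rx":0,"ry":0,"rz":-0.367},
    {"tx":0.63,"ty":2.54,"tz":0,"rx":0,"ry":0,"rz":-0.489},
    {"tx":0.98,"ty":3.1,"tz":0,"rx":0,"ry":0,"rz":-0.611}
  ]
}}

```text
time: 12.33
position: [0.4485, -0.0995, 0.0645]
tool_rot: [0.994, -0.109, 0.001, -0.0]
ft_force: [3.0, 4.6, -0.3]
grip_width: 0.0143
```

```bash
python3 arc2.py; python3 go.py -53.9 -235.2 63
```

```text
t 12.33 loc [ -52.3 -234.7   64.5] F [ 3.   4.6 -0.3] w 14.3 yawerr 3.1001 zt [ 2.7e-03  2.0e-04 -1.0e+00] q [-0.46  0.59  1.98  0.    0.57  1.32]
heading -92.38
t 12.33 loc [ -52.3 -234.7   64.5] F [ 3.   4.6 -0.3] w 14.3 yawerr 3.1001 zt [ 2.7e-03  2.0e-04 -1.0e+00] q [-0.46  0.59  1.98  0.    0.57  1.32]
-> cm [-0.16  0.06  0.15] rot [-4.0e-03  1.0e-03  3.1e+00]
```

Emit:
{"op": "send_rows", "data": {
  "deltas": [
    {"tx":0.04,"ty":0.66,"tz":0,"rx":0,"ry":0,"rz":-0.122},
    {"tx":0.16,"ty":1.31,"tz":0,"rx":0,"ry":0,"rz":-0.244},
    {"tx":0.36,"ty":1.94,"tz":0,"rx":0,"ry":0,"rz":-0.367},
    {"tx":0.63,"ty":2.54,"tz":0,"rx":0,"ry":0,"rz":-0.489},
    {"tx":0.98,"ty":3.1,"tz":0,"rx":0,"ry":0,"rz":-0.611}
  ]
}}

```text
time: 12.75
position: [0.4504, -0.1313, 0.0644]
tool_rot: [0.981, 0.195, 0.0, -0.001]
ft_force: [1.5, 5.4, 1.6]
grip_width: 0.0145
```

Emit:
{"op": "send_rows", "data": {
  "deltas": [
    {"tx":0.04,"ty":0.66,"tz":0,"rx":0,"ry":0,"rz":-0.122},
    {"tx":0.16,"ty":1.31,"tz":0,"rx":0,"ry":0,"rz":-0.244},
    {"tx":0.36,"ty":1.94,"tz":0,"rx":0,"ry":0,"rz":-0.367},
    {"tx":0.63,"ty":2.54,"tz":0,"rx":0,"ry":0,"rz":-0.489},
    {"tx":0.98,"ty":3.1,"tz":0,"rx":0,"ry":0,"rz":-0.611}
  ]
}}

```text
time: 13.17
position: [0.4699, -0.1562, 0.0644]
tool_rot: [0.876, 0.481, -0.001, -0.001]
ft_force: [-2.3, 3.2, 3.1]
grip_width: 0.0147
```

```bash
python3 arc2.py; python3 -c "
import numpy as np
a=np.radians(247);print(54*np.cos(a),-238+54*np.sin(a))"
```

```text
t 13.17 loc [ -21.3 -286.8   64.4] F [-2.3  3.2  3.1] w 14.7 yawerr -1.9608 zt [-0.0025  0.0019 -1.    ] q [-0.55  0.62  1.88  0.    0.64  0.02]
heading -22.34
-21.099480938420786 -287.7072620864318
```

Emit:
{"op": "send_rows", "data": {
  "deltas": [
    {"tx":0.04,"ty":0.66,"tz":0,"rx":0,"ry":0,"rz":-0.122},
    {"tx":0.16,"ty":1.31,"tz":0,"rx":0,"ry":0,"rz":-0.244},
    {"tx":0.36,"ty":1.94,"tz":0,"rx":0,"ry":0,"rz":-0.367},
    {"tx":0.63,"ty":2.54,"tz":0,"rx":0,"ry":0,"rz":-0.489},
    {"tx":0.98,"ty":3.1,"tz":0,"rx":0,"ry":0,"rz":-0.611}
  ]
}}

```text
time: 13.58
position: [0.5011, -0.1658, 0.0644]
tool_rot: [0.691, 0.723, -0.001, -0.001]
ft_force: [-4.2, -0.9, 2.5]
grip_width: 0.0147
```

Emit:
{"op": "send_rows", "data": {
  "deltas": [
    {"tx":0.04,"ty":0.66,"tz":0,"rx":0,"ry":0,"rz":-0.122},
    {"tx":0.16,"ty":1.31,"tz":0,"rx":0,"ry":0,"rz":-0.244},
    {"tx":0.36,"ty":1.94,"tz":0,"rx":0,"ry":0,"rz":-0.367},
    {"tx":0.63,"ty":2.54,"tz":0,"rx":0,"ry":0,"rz":-0.489},
    {"tx":0.98,"ty":3.1,"tz":0,"rx":0,"ry":0,"rz":-0.611}
  ]
}}

```text
time: 14.0
position: [0.5321, -0.1554, 0.0645]
tool_rot: [0.441, 0.897, -0.001, -0.001]
ft_force: [-3.7, -2.6, 2.3]
grip_width: 0.0143
```

```bash
python3 arc2.py; python3 -c "
import numpy as np
a=np.radians(317);print(54*np.cos(a),-238+54*np.sin(a))"
```

```text
t 14.0 loc [  39.8 -275.1   64.5] F [-3.7 -2.6  2.3] w 14.3 yawerr -0.7373 zt [-0.0022 -0.0012 -1.    ] q [-0.48  0.67  1.73 -0.    0.74 -1.14]
heading 47.75
39.493099887435214 -274.8279114433749
```

Emit:
{"op": "send_rows", "data": {
  "deltas": [
    {"tx":0.04,"ty":0.66,"tz":0,"rx":0,"ry":0,"rz":-0.122},
    {"tx":0.16,"ty":1.31,"tz":0,"rx":0,"ry":0,"rz":-0.244},
    {"tx":0.36,"ty":1.94,"tz":0,"rx":0,"ry":0,"rz":-0.367},
    {"tx":0.63,"ty":2.54,"tz":0,"rx":0,"ry":0,"rz":-0.489},
    {"tx":0.98,"ty":3.1,"tz":0,"rx":0,"ry":0,"rz":-0.611}
  ]
}}

```text
time: 14.42
position: [0.5512, -0.1293, 0.0645]
tool_rot: [0.151, 0.989, -0.001, -0.0]
ft_force: [-2.8, -5.1, 0.8]
grip_width: 0.0142
```

Emit:
{"op": "send_rows", "data": {
  "deltas": [
    {"tx":0.04,"ty":0.66,"tz":0,"rx":0,"ry":0,"rz":-0.122},
    {"tx":0.16,"ty":1.31,"tz":0,"rx":0,"ry":0,"rz":-0.244},
    {"tx":0.36,"ty":1.94,"tz":0,"rx":0,"ry":0,"rz":-0.367},
    {"tx":0.63,"ty":2.54,"tz":0,"rx":0,"ry":0,"rz":-0.489},
    {"tx":0.98,"ty":3.1,"tz":0,"rx":0,"ry":0,"rz":-0.611}
  ]
}}

```text
time: 14.83
position: [0.5518, -0.0972, 0.0645]
tool_rot: [-0.154, 0.988, -0.002, -0.0]
ft_force: [-2.3, -6.7, -0.3]
grip_width: 0.0143
```

```bash
python3 arc2.py; python3 v.py top t8.png 250 200 80 60 5; python3 v.py scene s8.png 290 205 80 60 5
```

```text
t 14.83 loc [  49.1 -214.3   64.5] F [-2.3 -6.7 -0.3] w 14.3 yawerr 0.4852 zt [ 2.0e-04 -3.2e-03 -1.0e+00] q [-0.37  0.67  1.72 -0.    0.75 -2.25]
heading 117.8
```

View pics/t8.png

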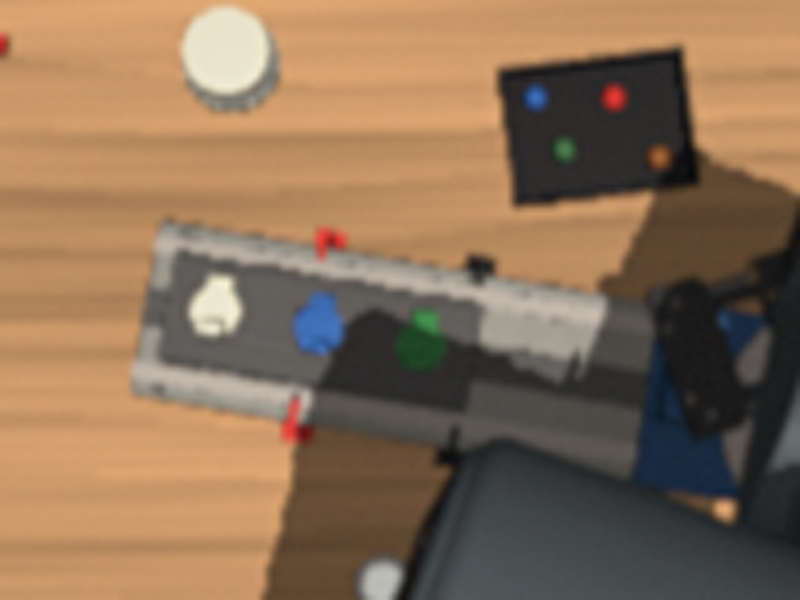

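View pics/s8.png

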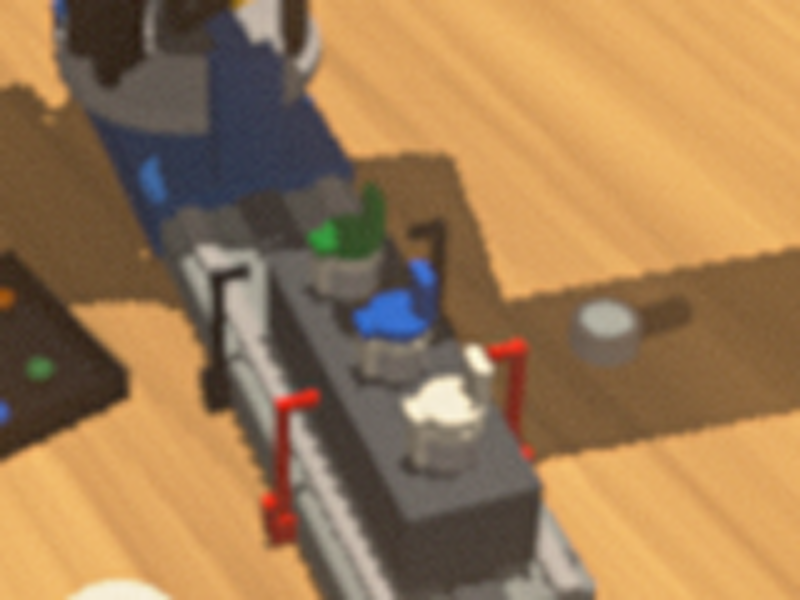

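```bash
cat > meas.py <<'E'
from go import *
import sys
def meas(n,c):
    K=c['intrinsics'];R=c['R'];tt=c['t']; col=c['color'].astype(float)
    h,w=c['z_map'].shape; u,v=np.meshgrid(np.arange(w),np.arange(h))
    D=np.stack([(u-K[0,2])/K[0,0],(v-K[1,2])/K[1,1],np.ones_like(u)],-1)@R; o=-R.T@tt
    def plane(z):
        P=o+D*((z-o[2])/D[...,2])[...,None]; return loc(P)*1000
    L70=plane(.070); wr=np.clip(col[...,0]-np.maximum(col[...,1],col[...,2])-40,0,None)
    res=[]
    for sg in(-1,1):
        for lo,hi in((34,46),(34,56)):
            m=(L70[...,0]*sg>lo)&(L70[...,0]*sg<hi)&(abs(L70[...,1]-45)<10); ww=wr*m
            res.append(((ww[...,None]*L70).sum((0,1))/ww.sum()).round(1)[:2].tolist())
    print(n,'red tips',res)
    L99=plane(.099)
    cy=float(sys.argv[1])
    B=np.clip(col[...,2]-np.maximum(col[...,0],col[...,1])-15,0,None)
    for z in(.099,):
        m=(abs(L99[...,1]-cy)<16)&(L99[...,0]>-20)&(L99[...,0]<22); ww=(B>15)*m
        q=L99[ww>0]; print(n,'blue',((ww[...,None]*L99).sum((0,1))/ww.sum()).round(1),'y-range',np.percentile(q[:,1],[2,98]).round(1))
    # carriage edges from depth
    L=loc(cloud(c))*1000
    m=(abs(L[...,2]-72)<4)&(abs(L[...,0])<24)&(abs(L[...,1]-cy)<95); 
    print(n,'carr y',np.percentile(L[m][:,1],[0.5,99.5]).round(1),np.mean(np.percentile(L[m][:,1],[.5,99.5])).round(2))
for n in('top','scene'):
    meas(n,dict(np.load(f'last_{n}.npz')))
E
python3 meas.py 38; cp last_top.npz k_top.npz; python3 - <<'E'
E
sed 's/last_{n}.npz/{n}0.npz/' meas.py > meas0.py; python3 meas0.py -1
```

```text
top red tips [[-40.5, 44.8], [-48.2, 44.5], [43.0, 43.9], [48.7, 42.7]]
top blue [ 2.6 37.7 99. ] y-range [26.2 48.5]
top carr y [-40.7 117.7] 38.47
scene red tips [[-41.0, 45.2], [-43.6, 44.9], [41.6, 44.2], [46.4, 44.9]]
scene blue [ 3.  39.1 99. ] y-range [24.4 52.7]
scene carr y [-38.9 118.5] 39.78
top red tips [[-40.5, 44.7], [-49.0, 42.8], [43.0, 43.9], [48.6, 42.5]]
top blue [ 3. -1. 99.] y-range [-11.9  10. ]
top carr y [-80.2  78.3] -0.93
scene red tips [[-40.4, 44.6], [-44.0, 44.6], [41.6, 44.1], [46.4, 44.8]]
scene blue [ 4.6  0.8 99. ] y-range [-15.4  13.2]
scene carr y [-78.7  79.5] 0.42
```

Emit:
{"op": "send_rows", "data": {
  "deltas": [
    {"tx":0,"ty":0,"tz":0,"rx":0,"ry":0,"rz":0},
    {"tx":0,"ty":0,"tz":-0.5,"rx":0,"ry":0,"rz":0},
    {"tx":0,"ty":0,"tz":-2.5,"rx":0,"ry":0,"rz":0},
    {"tx":0,"ty":0,"tz":-5,"rx":0,"ry":0,"rz":0},
    {"tx":0,"ty":0,"tz":-7,"rx":0,"ry":0,"rz":0}
  ],
  "claw": 3.0
}}

```text
time: 15.35
position: [0.5526, -0.0957, 0.1351]
tool_rot: [-0.149, 0.989, 0.0, 0.001]
ft_force: [-0.0, 0.1, 0.2]
grip_width: 0.0291
```

Run:
```python
from arc2 import *
h,l=heading(); rep(); print(h)
print(rows(l[0],l[1],h,[(-44.7,-207.6,55.8)]))
```

```text
t 15.35 loc [  49.5 -212.7  135.1] F [-0.   0.1  0.2] w 29.1 yawerr 0.4751 zt [ 1.3e-03  4.0e-04 -1.0e+00] q [-0.37  0.56  1.68  0.    0.9  -2.24]
117.22062342719545
[(np.float64(8.15), np.float64(4.77), np.float64(1.072))]
```

Emit:
{"op": "send_rows", "data": {
  "deltas": [
    {"tx":2.0,"ty":1.2,"tz":0,"rx":0,"ry":0,"rz":0.12},
    {"tx":4.2,"ty":2.4,"tz":0,"rx":0,"ry":0,"rz":0.24},
    {"tx":6.4,"ty":3.7,"tz":0,"rx":0,"ry":0,"rz":0.36},
    {"tx":7.8,"ty":4.6,"tz":0,"rx":0,"ry":0,"rz":0.48},
    {"tx":8.15,"ty":4.77,"tz":0,"rx":0,"ry":0,"rz":0.6}
  ]
}}

```text
time: 15.77
position: [0.4564, -0.0726, 0.1339]
tool_rot: [0.153, 0.988, 0.001, -0.002]
ft_force: [-0.0, 0.5, -0.2]
grip_width: 0.0301
```

Emit:
{"op": "send_rows", "data": {
  "deltas": [
    {"tx":0,"ty":0,"tz":0,"rx":0,"ry":0,"rz":0.12},
    {"tx":0,"ty":0,"tz":0,"rx":0,"ry":0,"rz":0.24},
    {"tx":0,"ty":0,"tz":0,"rx":0,"ry":0,"rz":0.36},
    {"tx":0,"ty":0,"tz":0,"rx":0,"ry":0,"rz":0.472},
    {"tx":0,"ty":0,"tz":0,"rx":0,"ry":0,"rz":0.472}
  ]
}}

```text
time: 16.18
position: [0.4606, -0.0744, 0.1341]
tool_rot: [0.378, 0.926, 0.0, 0.001]
ft_force: [0.2, 0.5, 0.9]
grip_width: 0.0299
```

Run:
```python
from arc2 import *
h,l=heading(); rep(); print(h)
print(rows(l[0],l[1],h,[(-44.7,-207.6,55.8)]))
```

```text
t 16.18 loc [ -44.7 -207.9  134.1] F [0.2 0.5 0.9] w 29.9 yawerr -0.5985 zt [ 0.0016  0.     -1.    ] q [-0.4   0.46  1.91  0.    0.77 -1.2 ]
55.70803669357297
[(np.float64(0.01), np.float64(0.03), np.float64(-0.002))]
```

Emit:
{"op": "send_rows", "data": {
  "deltas": [
    {"tx":0,"ty":0,"tz":2,"rx":0,"ry":0,"rz":0},
    {"tx":0,"ty":0,"tz":4,"rx":0,"ry":0,"rz":0},
    {"tx":0,"ty":0,"tz":6,"rx":0,"ry":0,"rz":0},
    {"tx":0,"ty":0,"tz":7,"rx":0,"ry":0,"rz":0},
    {"tx":0,"ty":0,"tz":7,"rx":0,"ry":0,"rz":0}
  ]
}}

```text
time: 16.6
position: [0.4592, -0.074, 0.062]
tool_rot: [0.375, 0.927, 0.0, -0.002]
ft_force: [-1.3, 0.6, -1.0]
grip_width: 0.03
```

Emit:
{"op": "send_rows", "data": {
  "deltas": [
    {"tx":0,"ty":0,"tz":0,"rx":0,"ry":0,"rz":0},
    {"tx":0,"ty":0,"tz":0,"rx":0,"ry":0,"rz":0},
    {"tx":0,"ty":0,"tz":0,"rx":0,"ry":0,"rz":0},
    {"tx":0,"ty":0,"tz":0,"rx":0,"ry":0,"rz":0},
    {"tx":0,"ty":0,"tz":0,"rx":0,"ry":0,"rz":0}
  ],
  "claw": 1.3
}}

```text
time: 17.02
position: [0.4603, -0.075, 0.0644]
tool_rot: [0.376, 0.927, -0.0, 0.001]
ft_force: [-1.9, -1.5, 4.0]
grip_width: 0.014
```

```bash
python3 arc2.py 145.8 203.8 5.8 54 -90|sed 's/np.float64//g'
python3 - <<'E'
from arc2 import *
h,l=heading(); print(np.degrees(np.arctan2(l[1]+238,l[0])),np.hypot(l[1]+238,l[0]))
E
```

```text
t 17.02 loc [ -44.9 -208.5   64.4] F [-1.9 -1.5  4. ] w 14.0 yawerr -0.5937 zt [ 0.0012 -0.0013 -1.    ] q [-0.4   0.6   1.96 -0.    0.58 -1.2 ]
heading 55.99
145.8 [((-0.03), (-0.55), (-0.101)), ((-0.11), (-1.09), (-0.202)), ((-0.25), (-1.61), (-0.304)), ((-0.44), (-2.13), (-0.405)), ((-0.68), (-2.62), (-0.506))]
174.80000000000007 [((-0.03), (-0.55), (-0.101)), ((-0.11), (-1.09), (-0.202)), ((-0.25), (-1.61), (-0.304)), ((-0.44), (-2.13), (-0.405)), ((-0.68), (-2.62), (-0.506))]
146.6879769140711 53.76550133800636
```

Emit:
{"op": "send_rows", "data": {
  "deltas": [
    {"tx":-0.03,"ty":-0.55,"tz":0,"rx":0,"ry":0,"rz":-0.101},
    {"tx":-0.11,"ty":-1.09,"tz":0,"rx":0,"ry":0,"rz":-0.202},
    {"tx":-0.25,"ty":-1.61,"tz":0,"rx":0,"ry":0,"rz":-0.304},
    {"tx":-0.44,"ty":-2.13,"tz":0,"rx":0,"ry":0,"rz":-0.405},
    {"tx":-0.68,"ty":-2.62,"tz":0,"rx":0,"ry":0,"rz":-0.506}
  ]
}}

```text
time: 17.43
position: [0.4476, -0.098, 0.0644]
tool_rot: [0.13, 0.991, 0.0, 0.001]
ft_force: [1.1, 1.5, 3.1]
grip_width: 0.0141
```

Emit:
{"op": "send_rows", "data": {
  "deltas": [
    {"tx":-0.03,"ty":-0.55,"tz":0,"rx":0,"ry":0,"rz":-0.101},
    {"tx":-0.11,"ty":-1.09,"tz":0,"rx":0,"ry":0,"rz":-0.202},
    {"tx":-0.25,"ty":-1.61,"tz":0,"rx":0,"ry":0,"rz":-0.304},
    {"tx":-0.44,"ty":-2.13,"tz":0,"rx":0,"ry":0,"rz":-0.405},
    {"tx":-0.68,"ty":-2.62,"tz":0,"rx":0,"ry":0,"rz":-0.506}
  ]
}}

```text
time: 17.85
position: [0.4471, -0.125, 0.0644]
tool_rot: [-0.122, 0.993, -0.0, 0.001]
ft_force: [0.6, 1.8, 4.8]
grip_width: 0.0142
```

```bash
python3 - <<'E'
from arc2 import *
h,l=heading(); rep(); print(np.degrees(np.arctan2(l[1]+238,l[0]))%360,np.hypot(l[1]+238,l[0]))
E
python3 v.py top t9.png 250 200 80 60 5; python3 v.py scene s9.png 290 205 80 60 5; python3 meas.py 44
python3 - <<'E'
from arc2 import *
h,l=heading(); rep(); print(np.degrees(np.arctan2(l[1]+238,l[0]))%360,np.hypot(l[1]+238,l[0]))
E
```

```text
t 17.85 loc [ -49.1 -260.1   64.4] F [0.6 1.8 4.8] w 14.2 yawerr 0.4209 zt [ 0.0023 -0.     -1.    ] q [-0.51  0.6   1.96  0.    0.58 -2.33]
204.22263056844542 53.88340203536627
top red tips [[-40.5, 44.8], [-49.0, 43.0], [43.0, 43.9], [48.7, 42.7]]
top blue [ 3.4 44.  99. ] y-range [33.2 54.8]
top carr y [-34.8 123.3] 44.24
scene red tips [[-40.9, 45.1], [-43.5, 44.9], [41.6, 44.2], [46.4, 44.8]]
scene blue [ 2.4 45.  99. ] y-range [30.  58.6]
scene carr y [-33.3 124.5] 45.61
t 17.95 loc [ -48.6 -261.1   64.4] F [-0.2 -3.8  5.3] w 14.5 yawerr 0.4168 zt [ 0.0027 -0.0018 -1.    ] q [-0.52  0.6   1.96 -0.    0.58 -2.33]
205.43846223601275 53.83974326808135
```

View pics/t9.png

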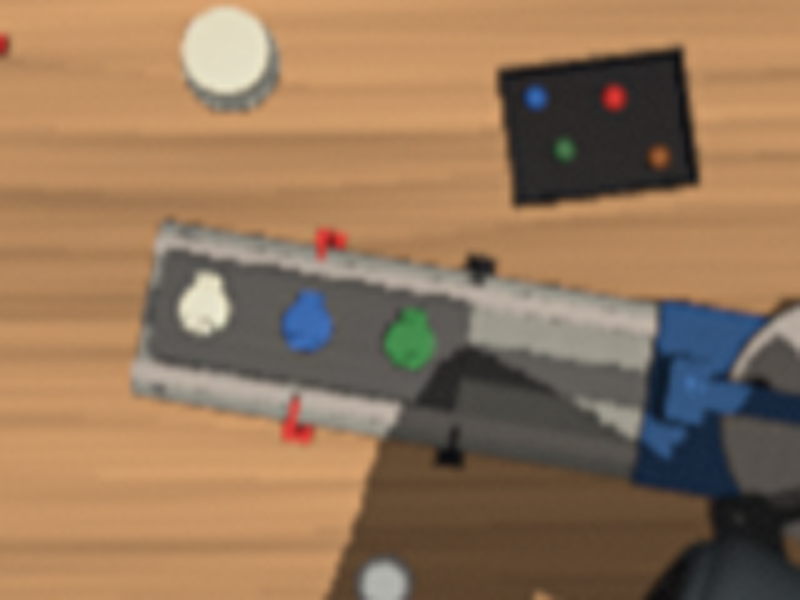

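View pics/s9.png

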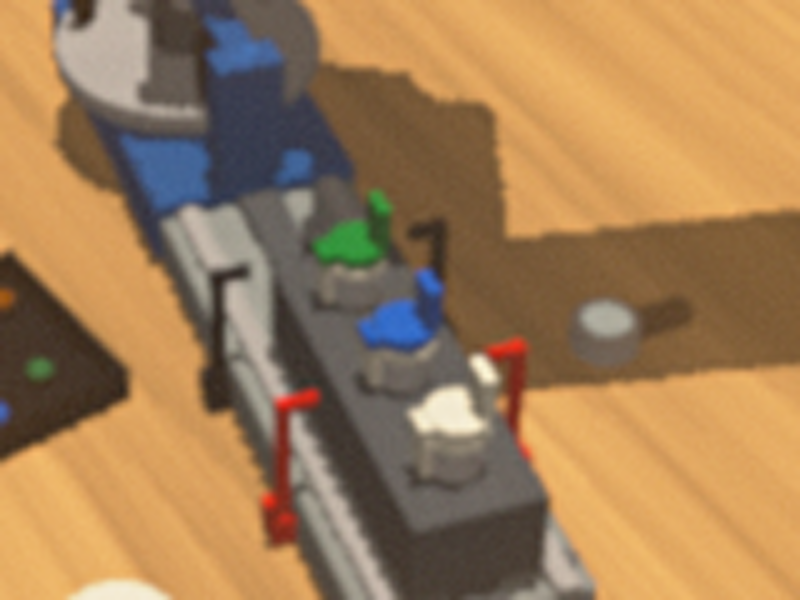

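The blue vial is aligned: top camera 44.1 against the mark's 44.35, scene camera 45.0–45.6 against 44.7. Releasing the post now.

Emit:
{"op": "send_rows", "data": {
  "deltas": [
    {"tx":0,"ty":0,"tz":0,"rx":0,"ry":0,"rz":0},
    {"tx":0,"ty":0,"tz":0,"rx":0,"ry":0,"rz":0},
    {"tx":0,"ty":0,"tz":-3,"rx":0,"ry":0,"rz":0},
    {"tx":0,"ty":0,"tz":-7,"rx":0,"ry":0,"rz":0},
    {"tx":0,"ty":0,"tz":-10,"rx":0,"ry":0,"rz":0}
  ],
  "claw": 3.0
}}

```text
time: 18.37
position: [0.4458, -0.124, 0.1645]
tool_rot: [-0.12, 0.993, 0.001, -0.001]
ft_force: [0.6, -0.1, -1.0]
grip_width: 0.0294
```

Run:
```python
from arc2 import *
h,l=heading(); rep(); print(h)
print(rows(l[0],l[1],h,[(-30,44.4,90),(-9.5,44.4,90)]))
```

```text
t 18.37 loc [ -50.7 -259.4  164.5] F [ 0.6 -0.1 -1. ] w 29.4 yawerr 0.4162 zt [-0.0017  0.0015 -1.    ] q [-0.51  0.4   1.89  0.    0.85 -2.33]
113.84848627910654
[(np.float64(-14.17), np.float64(26.95), np.float64(0.416)), (np.float64(-16.05), np.float64(26.12), np.float64(0.416))]
```

Emit:
{"op": "send_rows", "data": {
  "deltas": [
    {"tx":-1.5,"ty":2.7,"tz":0,"rx":0,"ry":0,"rz":0.1},
    {"tx":-3.2,"ty":6,"tz":0,"rx":0,"ry":0,"rz":0.2},
    {"tx":-5,"ty":9.5,"tz":0,"rx":0,"ry":0,"rz":0.3},
    {"tx":-6.8,"ty":13,"tz":0,"rx":0,"ry":0,"rz":0.416},
    {"tx":-8.6,"ty":16.4,"tz":0,"rx":0,"ry":0,"rz":0.416}
  ]
}}

```text
time: 18.78
position: [0.4897, 0.0559, 0.1633]
tool_rot: [0.09, 0.996, 0.0, -0.001]
ft_force: [1.2, -0.9, -0.3]
grip_width: 0.0299
```

Run:
```python
from arc2 import *
h,l=heading(); rep(); print(h)
print(rows(l[0],l[1],h,[(-30,44.4,90),(-9.5,44.4,90)]))
```

```text
t 18.78 loc [-39.  -74.5 163.3] F [ 1.2 -0.9 -0.3] w 29.9 yawerr -0.0047 zt [-1.4e-03  3.0e-04 -1.0e+00] q [-0.11  0.44  1.82  0.    0.88 -1.5 ]
89.73002064946787
[(np.float64(-0.84), np.float64(11.9), np.float64(-0.005)), (np.float64(-2.89), np.float64(11.91), np.float64(-0.005))]
```

Emit:
{"op": "send_rows", "data": {
  "deltas": [
    {"tx":-0.3,"ty":3.5,"tz":0,"rx":0,"ry":0,"rz":-0.005},
    {"tx":-0.7,"ty":7.0,"tz":0,"rx":0,"ry":0,"rz":-0.005},
    {"tx":-1.5,"ty":10,"tz":0,"rx":0,"ry":0,"rz":-0.005},
    {"tx":-2.8,"ty":11.9,"tz":0,"rx":0,"ry":0,"rz":-0.005},
    {"tx":-2.9,"ty":11.9,"tz":2,"rx":0,"ry":0,"rz":-0.005}
  ]
}}

```text
time: 19.2
position: [0.5449, 0.1709, 0.1463]
tool_rot: [0.083, 0.996, 0.002, 0.006]
ft_force: [0.6, -0.6, -0.4]
grip_width: 0.0302
```

Emit:
{"op": "send_rows", "data": {
  "deltas": [
    {"tx":0,"ty":0,"tz":0,"rx":0,"ry":0,"rz":0},
    {"tx":0,"ty":0,"tz":0,"rx":0,"ry":0,"rz":0},
    {"tx":0,"ty":0,"tz":0,"rx":0,"ry":0,"rz":0}
  ]
}}

```text
time: 19.45
position: [0.5385, 0.166, 0.1433]
tool_rot: [0.085, 0.996, -0.0, -0.001]
ft_force: [-0.1, -0.2, 0.5]
grip_width: 0.0298
```

```bash
python3 go.py -9.5 44.4 106; python3 v.py scene s10.png 285 205 80 60 5; python3 v.py top t10.png 250 200 80 60 5
```

```text
t 19.45 loc [-10.2  42.4 143.3] F [-0.1 -0.2  0.5] w 29.8 yawerr 0.0057 zt [-2.4e-03 -2.0e-04 -1.0e+00] q [ 0.1   0.55  1.66  0.    0.93 -1.3 ]
-> cm [-0.08  0.2   3.73] rot [-0.001 -0.002  0.006]
```

View pics/s10.png

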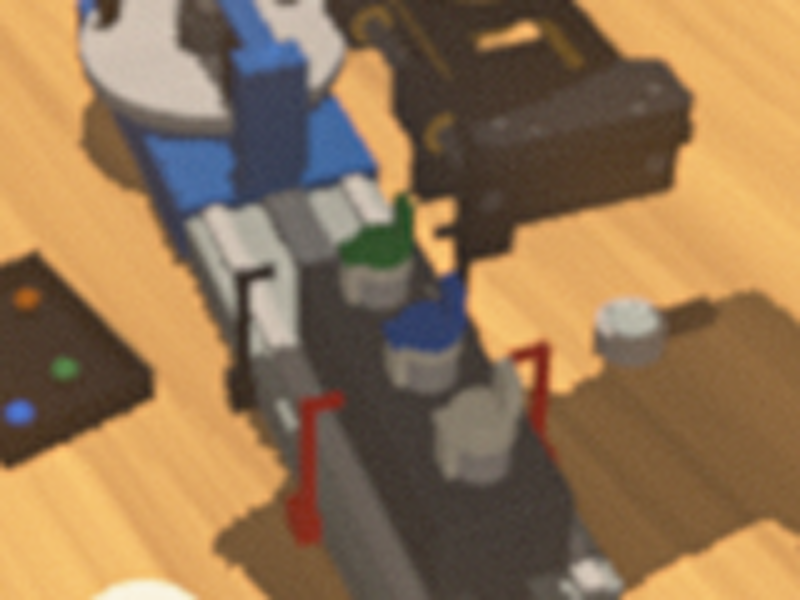

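Emit:
{"op": "send_rows", "data": {
  "deltas": [
    {"tx":-0.05,"ty":0.2,"tz":1.2,"rx":0,"ry":0,"rz":0},
    {"tx":-0.05,"ty":0.2,"tz":2.4,"rx":0,"ry":0,"rz":0},
    {"tx":-0.05,"ty":0.2,"tz":3.3,"rx":0,"ry":0,"rz":0},
    {"tx":-0.05,"ty":0.2,"tz":3.6,"rx":0,"ry":0,"rz":0},
    {"tx":-0.05,"ty":0.2,"tz":3.6,"rx":0,"ry":0,"rz":0}
  ]
}}

```text
time: 19.97
position: [0.5398, 0.1678, 0.1064]
tool_rot: [0.085, 0.996, -0.0, -0.001]
ft_force: [-0.4, 1.0, -0.6]
grip_width: 0.03
```

Emit:
{"op": "send_rows", "data": {
  "deltas": [
    {"tx":0,"ty":0,"tz":0,"rx":0,"ry":0,"rz":0},
    {"tx":0,"ty":0,"tz":0,"rx":0,"ry":0,"rz":0},
    {"tx":0,"ty":0,"tz":0,"rx":0,"ry":0,"rz":0},
    {"tx":0,"ty":0,"tz":0,"rx":0,"ry":0,"rz":0}
  ],
  "claw": 1.0,
  "squeeze": 30
}}

```text
time: 20.3
position: [0.5409, 0.1675, 0.108]
tool_rot: [0.084, 0.996, -0.001, 0.0]
ft_force: [0.8, -1.8, 0.2]
grip_width: 0.0136
```

```bash
python3 go.py -9.5 44.4 106
python3 - <<'E'
import numpy as np
# lug grip point in cap frame r=23.5,h=~14 (TCP)
r,h=23.5,13.5
p0=None
for d in range(0,91,7):
    t=np.radians(d); x=14-r*np.cos(t)+h*np.sin(t); z=93+r*np.sin(t)+h*np.cos(t)
    if d==0:p0=(x,z)
    print(d,round(-(x-p0[0])/10,2),round(-(z-p0[1])/10,2))
E
```

```text
t 20.3 loc [ -8.2  44.4 108. ] F [ 0.8 -1.8  0.2] w 13.6 yawerr 0.0074 zt [ 7.0e-04 -1.3e-03 -1.0e+00] q [ 0.1   0.61  1.68 -0.    0.85 -1.3 ]
-> cm [0.13 0.   0.2 ] rot [-0.001  0.001  0.007]
0 -0.0 -0.0
7 -0.18 -0.28
14 -0.4 -0.53
21 -0.64 -0.75
28 -0.91 -0.95
35 -1.2 -1.1
42 -1.51 -1.23
49 -1.83 -1.31
56 -2.16 -1.35
63 -2.49 -1.36
70 -2.81 -1.32
77 -3.14 -1.24
84 -3.45 -1.13
```

Run:
```python
import numpy as np
r,h=23.0,19.5
f=lambda d:np.array([-(14-r*np.cos(np.radians(d))+h*np.sin(np.radians(d))),-(93+r*np.sin(np.radians(d))+h*np.cos(np.radians(d)))])/10
for a in(0,40,80):
    print(a,[(f(a+8*k)-f(a)).round(2).tolist() for k in range(1,6)])
```

```text
0 [[-0.29, -0.3], [-0.63, -0.56], [-0.99, -0.77], [-1.38, -0.92], [-1.79, -1.02]]
40 [[-0.42, -0.04], [-0.84, -0.03], [-1.25, 0.05], [-1.65, 0.18], [-2.03, 0.37]]
80 [[-0.35, 0.24], [-0.66, 0.52], [-0.93, 0.84], [-1.15, 1.2], [-1.32, 1.59]]
```

Emit:
{"op": "send_rows", "data": {
  "deltas": [
    {"tx":-0.25,"ty":0,"tz":-0.35,"rx":0,"ry":0,"rz":0},
    {"tx":-0.6,"ty":0,"tz":-0.6,"rx":0,"ry":0,"rz":0},
    {"tx":-0.99,"ty":0,"tz":-0.8,"rx":0,"ry":0,"rz":0},
    {"tx":-1.38,"ty":0,"tz":-0.93,"rx":0,"ry":0,"rz":0},
    {"tx":-1.79,"ty":0,"tz":-1.02,"rx":0,"ry":0,"rz":0}
  ]
}}

```text
time: 20.72
position: [0.5543, 0.1652, 0.1175]
tool_rot: [0.085, 0.996, -0.0, -0.005]
ft_force: [-8.2, -0.8, 3.3]
grip_width: 0.0131
```

```bash
python3 go.py 9.7 44.4 118; python3 v.py scene s11.png 285 205 80 60 5
```

```text
t 20.72 loc [  5.5  44.4 117.5] F [-8.2 -0.8  3.3] w 13.1 yawerr 0.0064 zt [-9.6e-03 -2.0e-04 -1.0e+00] q [ 0.1   0.61  1.64  0.    0.91 -1.31]
-> cm [-0.42 -0.   -0.05] rot [-0.002 -0.009  0.006]
```

View pics/s11.png

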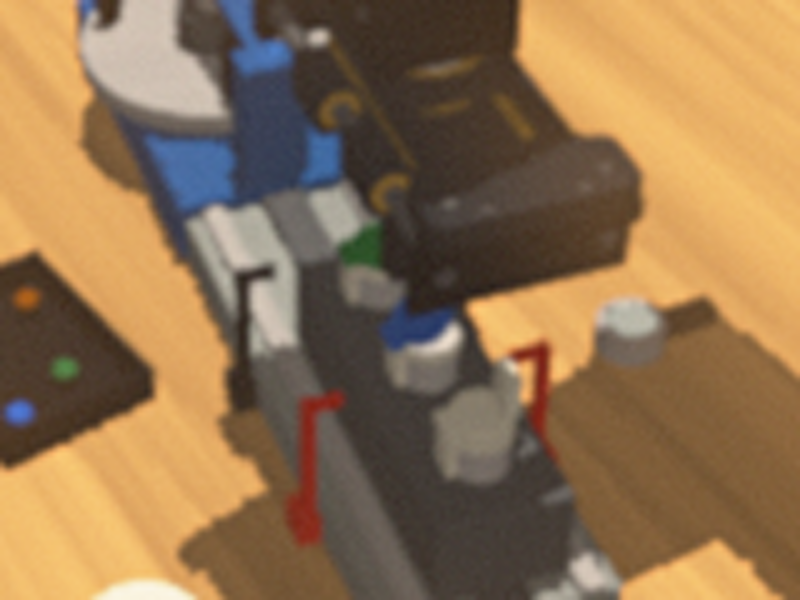

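The blue cap is lifting: a white mouth crescent now shows at (445,340). I'll carry on along the arc.

Emit:
{"op": "send_rows", "data": {
  "deltas": [
    {"tx":-0.42,"ty":0,"tz":-0.04,"rx":0,"ry":0,"rz":0},
    {"tx":-0.84,"ty":0,"tz":-0.03,"rx":0,"ry":0,"rz":0},
    {"tx":-1.25,"ty":0,"tz":0.05,"rx":0,"ry":0,"rz":0},
    {"tx":-1.65,"ty":0,"tz":0.18,"rx":0,"ry":0,"rz":0},
    {"tx":-2.03,"ty":0,"tz":0.37,"rx":0,"ry":0,"rz":0}
  ]
}}

```text
time: 21.18
position: [0.5775, 0.1611, 0.1158]
tool_rot: [0.084, 0.996, -0.001, -0.001]
ft_force: [-4.5, -3.5, 7.5]
grip_width: 0.0128
```

Emit:
{"op": "send_rows", "data": {
  "deltas": [
    {"tx":-0.35,"ty":0,"tz":0.24,"rx":0,"ry":0,"rz":0},
    {"tx":-0.66,"ty":0,"tz":0.52,"rx":0,"ry":0,"rz":0},
    {"tx":-0.93,"ty":0,"tz":0.84,"rx":0,"ry":0,"rz":0},
    {"tx":-1.15,"ty":0,"tz":1.2,"rx":0,"ry":0,"rz":0},
    {"tx":-1.32,"ty":0,"tz":1.5,"rx":0,"ry":0,"rz":0}
  ]
}}

```text
time: 21.6
position: [0.5946, 0.1582, 0.1016]
tool_rot: [0.084, 0.996, -0.001, 0.003]
ft_force: [0.2, -5.1, 7.3]
grip_width: 0.0127
```

```bash
python3 go.py; python3 v.py scene s12.png 285 205 80 60 5; python3 v.py top t12.png 250 200 80 60 5
```

```text
t 21.6 loc [ 46.3  44.6 101.6] F [ 0.2 -5.1  7.3] w 12.7 yawerr 0.0072 zt [ 0.0067 -0.0018 -1.    ] q [ 0.08  0.67  1.56 -0.    0.91 -1.32]
```

View pics/s12.png

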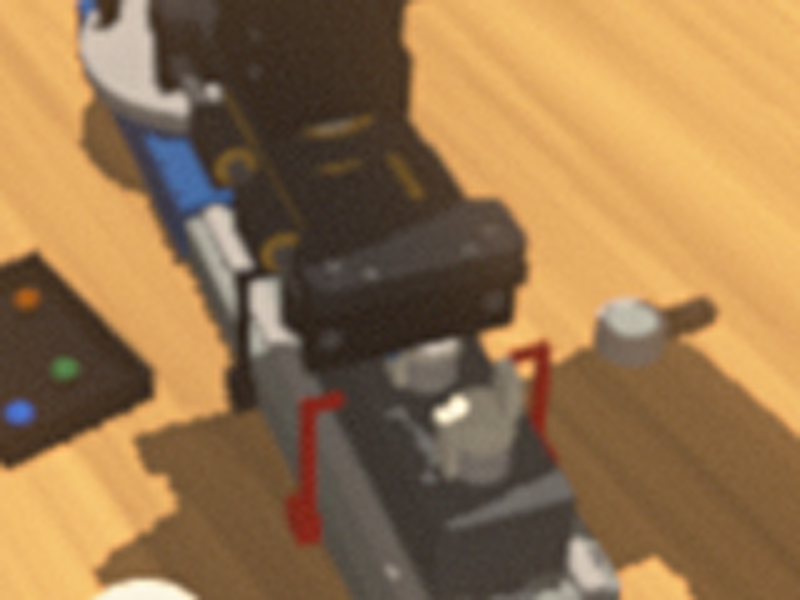

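Emit:
{"op": "send_rows", "data": {
  "deltas": [
    {"tx":0,"ty":0,"tz":0,"rx":0,"ry":0,"rz":0},
    {"tx":0,"ty":0,"tz":0,"rx":0,"ry":0,"rz":0},
    {"tx":0,"ty":0,"tz":0,"rx":0,"ry":0,"rz":0},
    {"tx":0,"ty":0,"tz":-3,"rx":0,"ry":0,"rz":0},
    {"tx":0,"ty":0,"tz":-6,"rx":0,"ry":0,"rz":0}
  ],
  "claw": 3.4
}}

```text
time: 22.12
position: [0.5891, 0.16, 0.1574]
tool_rot: [0.085, 0.996, 0.0, -0.003]
ft_force: [0.5, 0.4, -0.3]
grip_width: 0.032
```

Emit:
{"op": "send_rows", "data": {
  "deltas": [
    {"tx":3,"ty":0,"tz":-3,"rx":0,"ry":0,"rz":0},
    {"tx":6.5,"ty":0,"tz":-4,"rx":0,"ry":0,"rz":0},
    {"tx":10,"ty":0,"tz":-4,"rx":0,"ry":0,"rz":0},
    {"tx":13,"ty":0,"tz":-4,"rx":0,"ry":0,"rz":0},
    {"tx":14,"ty":0,"tz":-4,"rx":0,"ry":0,"rz":0}
  ]
}}

```text
time: 22.53
position: [0.4471, 0.1841, 0.1989]
tool_rot: [0.084, 0.996, -0.0, -0.003]
ft_force: [-1.1, 0.2, -0.3]
grip_width: 0.0341
```

```bash
python3 go.py; python3 v.py scene s13.png 285 205 80 60 5; python3 v.py top t13.png 250 200 80 60 5
python3 - <<'E'
from go import *
for n in('scene','top'):
    c=dict(np.load(f'last_{n}.npz')); L=loc(cloud(c))*1000; hsv=cv2.cvtColor(c['color'],cv2.COLOR_RGB2HSV)
    m=(hsv[...,0]>100)&(hsv[...,0]<130)&(hsv[...,1]>110)&(abs(L[...,1]-44)<20)&(L[...,0]>-25)&(L[...,0]<60)&(L[...,2]>85)&(L[...,2]<140)
    v=L[m]; v=v[np.argsort(v[:,0])]; print(n,len(v),v[::max(1,len(v)//25)].round(0).astype(int).tolist())
E
python3 meas.py 44
```

```text
t 22.53 loc [-103.4   44.2  198.9] F [-1.1  0.2 -0.3] w 34.1 yawerr 0.008 zt [-6.e-03  5.e-04 -1.e+00] q [ 0.16  0.38  1.8   0.    0.97 -1.25]
scene 89 [[23, 47, 116], [23, 54, 105], [24, 49, 115], [24, 46, 115], [25, 53, 115], [26, 49, 116], [26, 55, 109], [27, 52, 114], [27, 53, 112], [28, 49, 112], [28, 39, 116], [30, 49, 115], [31, 47, 116], [32, 38, 114], [32, 51, 115], [33, 42, 115], [34, 50, 112], [35, 42, 113], [36, 45, 114], [37, 47, 113], [38, 39, 114], [39, 46, 113], [40, 49, 111], [40, 40, 113], [41, 42, 112], [42, 50, 112], [43, 47, 112], [44, 45, 113], [45, 47, 112], [46, 44, 110]]
top 63 [[19, 39, 108], [19, 51, 109], [19, 34, 112], [19, 46, 116], [20, 41, 116], [21, 39, 113], [21, 51, 116], [22, 46, 118], [22, 44, 117], [23, 39, 116], [23, 51, 117], [24, 49, 114], [24, 47, 113], [25, 39, 121], [26, 49, 122], [26, 52, 114], [27, 45, 116], [28, 40, 116], [29, 48, 115], [30, 40, 122], [32, 48, 114], [32, 43, 115], [33, 38, 114], [34, 46, 115], [35, 39, 118], [36, 49, 118], [37, 44, 116], [38, 39, 114], [39, 47, 114], [40, 42, 113], [42, 45, 117], [43, 43, 112]]
top red tips [[nan, nan], [nan, nan], [45.4, 37.1], [51.2, 40.0]]
top blue [20.7 45.7 99. ] y-range [37.  54.3]
top carr y [-34.4 123.4] 44.52
scene red tips [[-40.7, 45.4], [-43.8, 44.6], [42.1, 45.8], [49.1, 45.7]]
scene blue [18.7 39.5 99. ] y-range [28.5 52.8]
scene carr y [-34.4 124.3] 44.94meas.py:14: RuntimeWarning: invalid value encountered in divide
  res.append(((ww[...,None]*L70).sum((0,1))/ww.sum()).round(1)[:2].tolist())
```

View pics/s13.png

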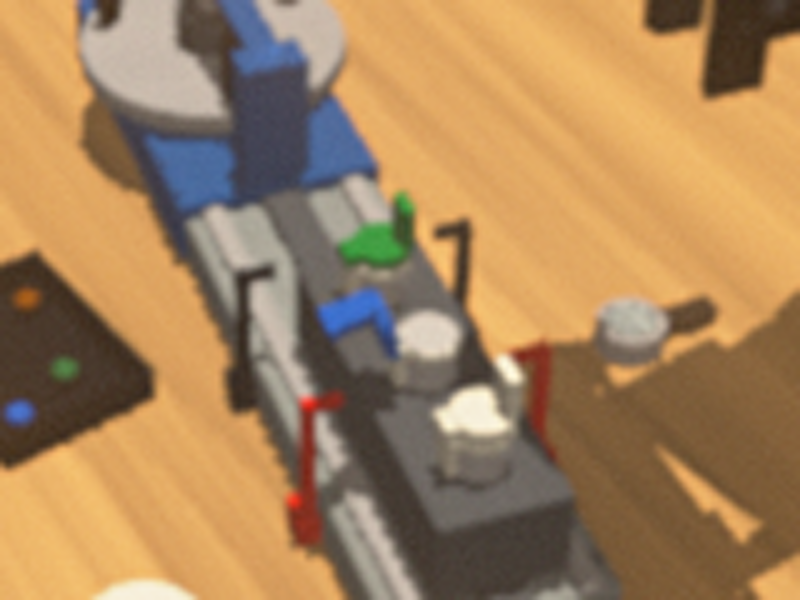

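View pics/t13.png

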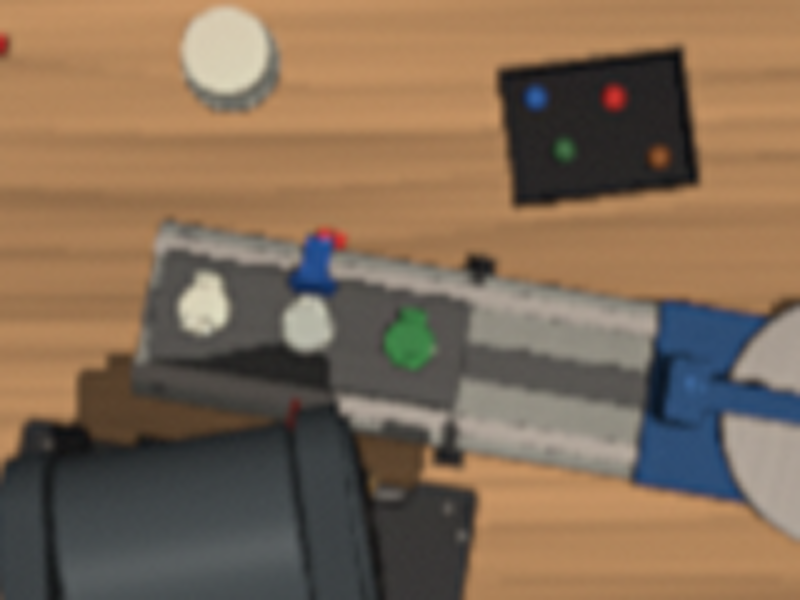

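Blue cap is at about 1.85 rad. I'll nudge it fully back with closed fingers.

Emit:
{"op": "send_rows", "data": {
  "deltas": [
    {"tx":-3,"ty":0,"tz":2,"rx":0,"ry":0,"rz":0},
    {"tx":-6,"ty":0,"tz":4.5,"rx":0,"ry":0,"rz":0},
    {"tx":-8,"ty":0,"tz":7,"rx":0,"ry":0,"rz":0},
    {"tx":-8.3,"ty":0,"tz":8.6,"rx":0,"ry":0,"rz":0},
    {"tx":-8.3,"ty":0,"tz":8.8,"rx":0,"ry":0,"rz":0}
  ],
  "claw": 0
}}

```text
time: 23.05
position: [0.5371, 0.1682, 0.1074]
tool_rot: [0.086, 0.996, -0.0, -0.001]
ft_force: [-0.4, 1.0, 1.2]
grip_width: 0.0084
```

Emit:
{"op": "send_rows", "data": {
  "deltas": [
    {"tx":0,"ty":0,"tz":0,"rx":0,"ry":0,"rz":0},
    {"tx":0,"ty":0,"tz":0,"rx":0,"ry":0,"rz":0},
    {"tx":0,"ty":0,"tz":0,"rx":0,"ry":0,"rz":0}
  ]
}}

```text
time: 23.3
position: [0.5357, 0.1693, 0.1121]
tool_rot: [0.085, 0.996, 0.0, 0.001]
ft_force: [-0.1, 0.7, 0.8]
grip_width: 0.0011
```

```bash
python3 go.py 8 44.4 110 16.5 44.4 110
```

```text
t 23.3 loc [-13.6  45.2 112.1] F [-0.1  0.7  0.8] w 1.1 yawerr 0.0067 zt [ 1.9e-03  3.0e-04 -1.0e+00] q [ 0.11  0.6   1.69  0.    0.85 -1.29]
-> cm [-2.16 -0.09  0.21] rot [0.001 0.002 0.007]
-> cm [-3.01 -0.1   0.21] rot [0.001 0.002 0.007]
```

Emit:
{"op": "send_rows", "data": {
  "deltas": [
    {"tx":-0.8,"ty":-0.05,"tz":0.1,"rx":0,"ry":0,"rz":0},
    {"tx":-1.6,"ty":-0.05,"tz":0.1,"rx":0,"ry":0,"rz":0},
    {"tx":-2.2,"ty":-0.05,"tz":0.1,"rx":0,"ry":0,"rz":0},
    {"tx":-2.6,"ty":-0.05,"tz":0.1,"rx":0,"ry":0,"rz":0},
    {"tx":-3.0,"ty":-0.05,"tz":0.1,"rx":0,"ry":0,"rz":0}
  ]
}}

```text
time: 23.72
position: [0.5638, 0.1636, 0.1101]
tool_rot: [0.085, 0.996, 0.0, -0.002]
ft_force: [-7.1, 2.3, 3.1]
grip_width: 0.0005
```

Emit:
{"op": "send_rows", "data": {
  "deltas": [
    {"tx":-0.2,"ty":0,"tz":0,"rx":0,"ry":0,"rz":0},
    {"tx":-0.2,"ty":0,"tz":0,"rx":0,"ry":0,"rz":0}
  ]
}}

```text
time: 23.88
position: [0.5637, 0.1636, 0.1099]
tool_rot: [0.085, 0.996, 0.0, -0.004]
ft_force: [-5.4, 1.4, 5.1]
grip_width: -0.0001
```

```bash
python3 go.py 18 44.4 110
```

```text
t 23.88 loc [ 15.   44.5 109.9] F [-5.4  1.4  5.1] w -0.1 yawerr 0.006 zt [-7.e-03  8.e-04 -1.e+00] q [ 0.09  0.63  1.62  0.    0.9  -1.31]
-> cm [-0.3  -0.02 -0.01] rot [-0.    -0.007  0.006]
```

Emit:
{"op": "send_rows", "data": {
  "deltas": [
    {"tx":1,"ty":0,"tz":-0.5,"rx":0,"ry":0,"rz":0},
    {"tx":3,"ty":0,"tz":-3,"rx":0,"ry":0,"rz":0},
    {"tx":6,"ty":1,"tz":-5.5,"rx":0,"ry":0,"rz":0},
    {"tx":9,"ty":3,"tz":-8,"rx":0,"ry":0,"rz":0},
    {"tx":12,"ty":5,"tz":-10,"rx":0,"ry":0,"rz":0}
  ]
}}

```text
time: 24.3
position: [0.4575, 0.2317, 0.2109]
tool_rot: [0.086, 0.996, 0.0, 0.001]
ft_force: [0.5, 1.1, -0.1]
grip_width: 0.0004
```

Emit:
{"op": "send_rows", "data": {
  "deltas": [
    {"tx":2,"ty":3.5,"tz":0,"rx":0,"ry":0,"rz":0},
    {"tx":4,"ty":7,"tz":0,"rx":0,"ry":0,"rz":0},
    {"tx":6,"ty":10.5,"tz":0,"rx":0,"ry":0,"rz":0},
    {"tx":7,"ty":13,"tz":0,"rx":0,"ry":0,"rz":0},
    {"tx":7,"ty":14,"tz":0,"rx":0,"ry":0,"rz":0}
  ]
}}

```text
time: 24.72
position: [0.4106, 0.385, 0.2099]
tool_rot: [0.083, 0.997, 0.001, 0.001]
ft_force: [0.8, -0.1, 0.5]
grip_width: 0.0001
```

```bash
python3 go.py; python3 v.py scene s14.png 285 205 80 60 5; python3 v.py top t14.png 250 200 80 60 5
python3 - <<'E'
from go import *
for n in('scene','top'):
    c=dict(np.load(f'last_{n}.npz')); L=loc(cloud(c))*1000; hsv=cv2.cvtColor(c['color'],cv2.COLOR_RGB2HSV)
    m=(hsv[...,0]>100)&(hsv[...,0]<130)&(hsv[...,1]>110)&(abs(L[...,1]-44)<20)&(L[...,0]>-25)&(L[...,0]<60)&(L[...,2]>85)&(L[...,2]<140)
    v=L[m]; v=v[np.argsort(v[:,0])]; print(n,len(v),v[::max(1,len(v)//20)].round(0).astype(int).tolist())
    for nm,y in(('white',96.4),('green',-7.6)):
        k=(abs(L[...,1]-y)<16)&(abs(L[...,0])<40)&(L[...,2]>95); v=L[k]; d=v[v[:,2]<106]; g=v[v[:,2]>=110]; print(nm,np.median(d,0).round(1),np.median(g,0).round(1))
    for l in('jar','tray','loupe'):
        r=robot.tip_of(l,n); print(l,[(np.round(q['xy'],1).tolist(),atz(c,q['xy'],0)[:2].round(3).tolist()) for q in r[:1]])
E
python3 meas.py 44
```

```text
t 24.72 loc [-174.5  235.6  209.9] F [ 0.8 -0.1  0.5] w 0.1 yawerr 0.0108 zt [ 0.0015  0.0022 -1.    ] q [ 0.55  0.46  1.61  0.    1.07 -0.85]
scene 96 [[22, 46, 103], [25, 48, 108], [26, 57, 108], [28, 44, 112], [29, 47, 113], [29, 54, 109], [30, 51, 109], [31, 48, 112], [33, 47, 111], [33, 38, 112], [35, 46, 112], [36, 45, 111], [37, 42, 111], [38, 45, 111], [39, 52, 108], [40, 51, 107], [41, 42, 110], [42, 38, 107], [43, 46, 106], [44, 44, 108], [45, 49, 107], [46, 50, 103], [47, 42, 104], [48, 40, 105]]
white [ 3.5 97.4 98.1] [ -5.9  98.  115.8]
green [ 4.1 -5.4 98.3] [ -6.3  -8.3 115.3]
jar []
tray [([206.5, 216.6], [0.666, 0.004])]
loupe [([331.1, 212.4], [0.417, 0.129])]
top 74 [[18, 44, 99], [19, 36, 106], [20, 47, 101], [21, 39, 107], [22, 52, 105], [22, 47, 107], [23, 39, 110], [24, 52, 107], [24, 35, 109], [26, 40, 111], [26, 52, 113], [27, 47, 110], [28, 40, 114], [29, 50, 112], [30, 45, 112], [31, 38, 113], [32, 46, 114], [34, 39, 106], [35, 44, 112], [37, 49, 113], [38, 42, 111], [40, 47, 108], [41, 40, 109], [43, 43, 105], [46, 43, 105]]
white [ 3.7 96.3 99.1] [ -9.6  96.4 116.9]
green [ 3.6 -7.7 98.6] [ -9.3  -6.8 115.4]
jar [([218.3, 153.2], [0.698, 0.204])]
tray [([290.9, 165.2], [0.663, 0.007])]
loupe [([244.4, 256.9], [0.417, 0.135])]
top red tips [[-40.5, 44.8], [-49.0, 42.9], [45.4, 37.1], [50.4, 37.0]]
top blue [20.  44.7 99. ] y-range [37.2 54.1]
top carr y [-35.2 123.3] 44.05
scene red tips [[-40.5, 44.7], [-44.2, 44.7], [42.1, 45.8], [48.9, 46.2]]
scene blue [21.1 40.6 99. ] y-range [30.6 50.6]
scene carr y [-33.4 124.7] 45.65
```

View pics/s14.png

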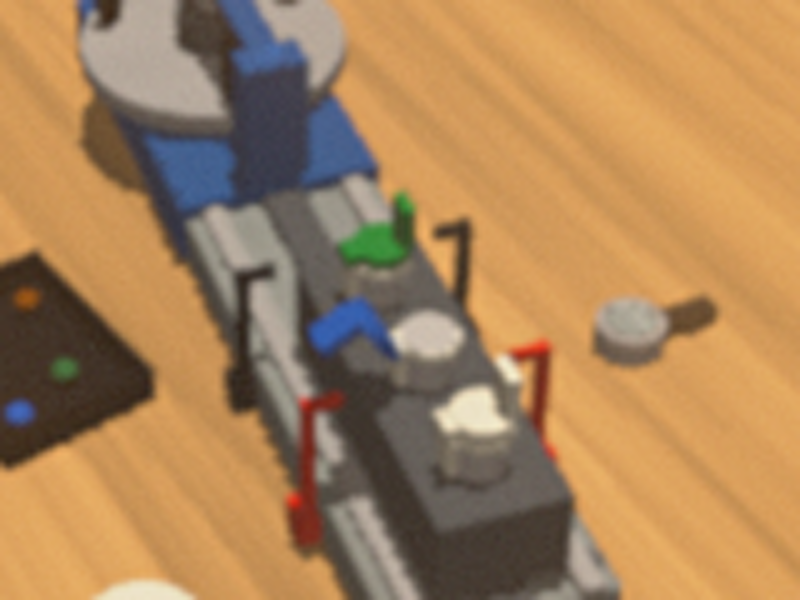

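View pics/t14.png

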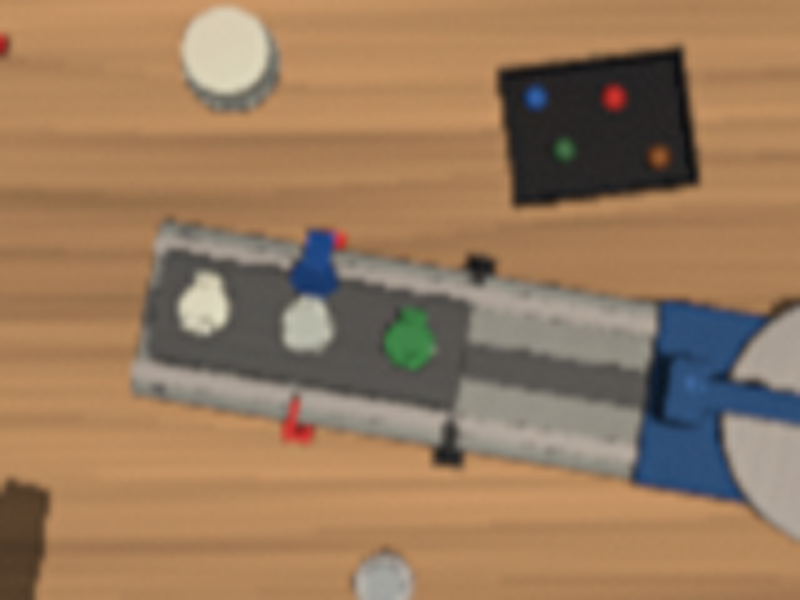

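```bash
python3 -c "
from rig import robot
print(robot.get_obs()['time'],robot.get_obs()['ft_force']); print(robot.hand_in())"
```

```text
25.1167 [ 0.367066   -0.08994156 -0.44660307]
the job is handed in; nothing more can be done
None
```

I finished the job in the order asked and handed it in at about 25 s. The arm was touching nothing.

1. **White cap:** I pressed it shut before the slide moved. Its disc is level at 99 mm and its lug top is at 117 mm, the same as the other shut caps.
2. **Handwheel:** I cranked it about 452° anticlockwise in three grips (post2, post0, post1) until the blue vial stood at the red mark on the bed. The loose red pointers farther out I left alone. My first grip rolled off post2 near the end of its sweep. The wheel kept its place, and I turned the tool with the wheel after that.
3. **Blue cap:** I lifted it by the lug along its arc, then pushed it fully back to about 2.05–2.1 rad.

**Last checks:**
- **Alignment:** the two cameras disagree by about 1.5 mm on where the blue vial stands. The top camera puts it 0.3 mm short of the mark. The scene camera puts it up to 1 mm past. In the last top picture the opened cap hid the rear pointer, so I used its earlier readings.
- **Caps:** green is still shut, and white is still shut.
- **Bystanders:** the tray and loupe measured within 5 mm of where they began, about what the network readings scatter by. The jar was not detected in the final scene picture. The top camera put it within 8 mm, and I saw no shift in the pictures.

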